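# Set out an opened consignment for the customs record photograph

## Robot

A 7-joint arm with a two-finger parallel gripper is mounted at the origin on the work surface. World frame = base frame: x ahead of the robot, y to its left, z up, the work surface at z = 0. Lengths are in m, angles in rad, forces in N, time in s.
With the tool pointing down it reaches from about 0.4 to 0.925 m from the base axis. Payload 4.1 kg.
Tool frame: the origin (TCP) lies midway between the tips of the shut fingers; the grasp point (between the pads) lies 19 mm behind it; y points along the fingers, z is the direction in which the jaws open and shut, and the axes are right-handed (so a half turn about y gives the same grasp; the last joint's range is limited). The gripper opens to 85 mm and grips with 20 to 120 N. Pads are 22 mm wide; open, the fingers measure 114 mm over their backs; the gripper's body (76 mm by 85 mm) begins 54 mm behind the grasp point. The pads swing forward as they close: fully open they stand 13 mm farther back than shut.
Start: joints at [1.03, 0.398, 0.045, 1.537, -0.019, 1.207, -0.051], TCP at [0.278, -0.588, 0.21] pointing down, gripper open.
Joint ranges: [-2.82, 2.82], [-0.49, 2.23], [-1.37, 1.46], [0, 2.46], [-1.36, 4.5], [0.23, 2], [-2.94, 2.94]. Speed limits (rad/s): [2.57, 2.57, 3.14, 3.14, 3.14, 3.14, 3.14].

## Interface

Orientations are given as a 3x3 rotation matrix whose columns are the frame's x, y, z axes.
In Python, from rig import r, optics, job_done gives the robot as it stands. The module is installed in compiled form; this text tells all that it offers.
- The arm moves only by the shell command python3 -m handwheel 'ROWS'. ROWS is JSON, a list of rows, each an object with "linear": the shift along the tool's x, y, z in m, a list of three; "dr": the turn, a rotation vector about the tool's x, y, z in rad, a list of three; "hand": the opening, from -1 (shut) to 1 (fully open), so that 0 is half open. In form: [{"linear": [tx, ty, tz], "dr": [ax, ay, az], "hand": hand}, ...]. A call has 1 to 20 rows; each row is the pose to reach, as a shift and turn from the pose measured when the call began, along the tool's axes at that moment; what a row does not reach only later rows make up. A row lasts 1/10 s, in which the tool goes at most 50 mm and 8.59 degrees, less where a joint would pass 70% of its speed; a pose out of reach is approached as far as the arm can. A call with a gripper value outside its range is refused whole. The fingers move at their own pace and stop on an object; the grip force is fixed at half the most. Time passes only in rows, so rows that repeat a pose let the fingers close. It gives the time, the measured TCP pose, the force and the opening at its end, in the units of the state.
- r.get_state(): the state, without advancing time (a new reading comes with each control period).
- optics.grab_frame(name): name is "side" or "top" or "wrist"; returns a dict with "pixels" (480x640x3 uint8, red, green, blue), "intrinsics" (3x3 intrinsics, pixels), "T" (4x4, takes a point from camera to world coordinates). Camera axes: x right, y up, looking along -z (the intrinsics and any distortion apply to the point x, -y, -z); pixel columns grow to the right and rows downward; lengths in m; the calibration is good to about 2 mm. The wrist camera is an equidistant fisheye: a pixel r from the principal point sees the ray r / f radians off the axis. A picture is of the moment at which its call begins. There is no depth.
- job_done(): hands the job in, once; it reports no verdict.
The state is a dict: "time_s": time; "joint_pos": joint angles; "qvel": joint speeds; "tau": joint torques, N m; "ee_pos": TCP position; "orientation": TCP orientation; "ft_force": force on the tool from outside, world axes, zero at the start; "moment": the same for the moment, N m; "width": opening from 0.0 (shut) to 1.0 (fully open).
Only numpy, scipy, OpenCV 4.12 (cv2) and the standard library are available. Lean on these libraries where they do the work, as an engineer would, in place of code of your own. Each camera call takes 0.05 s, during which the arm holds its last target. There are 200 camera calls.

## Task

Set this consignment out on the grid mat for the record photograph, one piece centred and upright in each square, left and right as you see them from the mat's ruled front edge. The copper bell goes in the square behind the white exhibit marker, the clay jar with its lid on beside the bell in the middle of the back row, the toy truck on the jar's other side (behind the grey tile), and the scale bar in front of the jar, between marker and tile; truck and bar both lie parallel to the ruled edge. The clay is fragile, so set jar and lid down without dropping or tipping them, and leave the marker, the grey tile and the orange helmet clip where they are.

Things in the scene. Friction and masses are not known exactly. Their poses are not given: they have to be found in the camera images.
- mat: Fixed black rubber mat 320 (y) x 230 mm (x), 3 mm thick; white lines make two rows of three 100 mm squares. Origin: under the grid's middle, at counter height. +x points to the back (away from the robot), +y left. Square centres: x +50 (back), -50 mm (front); y +100 (left), 0, -100 mm. Front edge: chequered rule at x -114 mm. It lies left or right of the turntable, the tray on the other side.
- tray: Fixed sheet-metal goods tray, 310 mm (y) x 230 mm (x), floor 3 mm thick, rim 12 mm high. Origin under its centre at counter height. Bell, truck, scale bar and jar lid start in it, in four places about 100 mm apart in x and 150 mm in y.
- jar: Open clay jar, terracotta with blue and white bands, round, 90 mm high; belly 60 mm diameter, upright from 36 to 56 mm height; foot 44, neck 47 (at 74 mm), rim 52 mm outside and 44 mm inside. Origin: centre of its underside, z up. 0.24 kg. Starts up to 32 mm off centre on a steel turntable, 170 mm diameter, top 34 mm above the counter, that turns stiffly.
- jar_lid: The jar's terracotta lid, round, 36.5 mm high: tapered spigot (32 mm, 26 at its foot) from 0 to 6 mm that enters the jar's mouth, 58 mm flange from 6 to 12.5 mm that rests on the rim, knob 18 mm thick from 12.5 to 36.5 mm to hold it by. Origin: centre of the spigot's underside, z up; seated, 84 mm above the jar's origin. Starts right way up. 0.06 kg.
- bell: Copper hand bell standing on its mouth: 60 mm diameter at the bottom, narrowing to 20 mm at 50 mm height, then a round dark-wood handle, 20 mm in diameter, from 55 to 105 mm. Origin: centre of its underside, z up. About 0.22 kg.
- truck: Tin toy box truck on its wheels (which do not turn), 90 mm long, 40 wide, 47 high. Its x points forward along its length (green cab at +x), z up. Origin: under its middle, at wheel bottom. Hold it by the sides of the grey box, x -44 to +12 mm, 40 mm wide, 15 to 47 mm height. Starts with its length along the tray's y within about 20 degrees. 0.14 kg.
- scale_bar: Photo scale bar, plastic, chequered black and white, 80 mm long (its x), 20 mm wide, 18 mm high. Origin: centre of its underside. Starts roughly across the tray like the truck. About 0.07 kg.
- marker: White plastic exhibit marker, a folded tent with a blank face, 56 mm wide (y), 39 mm deep, 52 mm high, standing loose in the middle of the front left or the front right square of the mat. Origin: centre of its underside. Stays where it is.
- grey_tile: Grey photo reference tile, 56 x 56 x 8 mm, lying loose in the other outer square of the mat's front row. Origin: centre of its underside. Stays where it is.
- helmet_clip: Orange plastic hard-hat clip with a steel loop, about 70 x 20 x 18 mm, lying loose on the counter between the robot and the turntable. Origin: under its middle. Stays where it is.
Not all that is in view belongs to the job. Leave any yellow look-alike of the truck alone.

How it is judged:
At the end, for the whole second after the job is handed in: Each piece in its square, within 15 mm of its centre in mat x and y, on the mat and upright within 0.12 rad; truck and bar parallel to the ruled edge within 0.2 rad; lid seated on the jar within 8 mm of its axis, level within 0.12 rad; all released and at rest (x of jar in the frame of mat between 0.035 and 0.065 m and y of jar in the frame of mat between -0.015 and 0.015 m and x of scale_bar in the frame of mat between -0.065 and -0.035 m and y of scale_bar in the frame of mat between -0.015 and 0.015 m and ((y of marker in the frame of mat above 0 m and x of bell in the frame of mat between 0.035 and 0.065 m and y of bell in the frame of mat between 0.085 and 0.115 m and x of truck in the frame of mat between 0.035 and 0.065 m and y of truck in the frame of mat between -0.115 and -0.085 m) or (not (y of marker in the frame of mat above 0 m) and x of bell in the frame of mat between 0.035 and 0.065 m and y of bell in the frame of mat between -0.115 and -0.085 m and x of truck in the frame of mat between 0.035 and 0.065 m and y of truck in the frame of mat between 0.085 and 0.115 m)) and z of jar in the frame of mat between -0.002 and 0.008 m and angle between each of jar, bell, truck, scale_bar, jar_lid's own z axis and vertical below 0.12 rad and z of bell in the frame of mat between -0.002 and 0.008 m and z of truck in the frame of mat between -0.002 and 0.008 m and z of scale_bar in the frame of mat between -0.002 and 0.008 m and horizontal distance between jar_lid and jar below 0.008 m and z of jar_lid in the frame of jar between 0.079 and 0.089 m and angle between the x axis of each of truck, scale_bar and the y axis of mat, either way round below 0.2 rad and linear speed of each of jar, jar_lid, bell, truck, scale_bar below 0.02 m/s); the robot touches nothing.
It fails at once if the jar is dropped or tipped ((contact force between the fingers and jar below 0.05 N and linear speed of jar above 0.7 m/s) or angle between jar's own z axis and vertical above 0.6 rad).
It fails at once if the jar lid is dropped or tipped ((contact force between the fingers and jar_lid below 0.05 N and linear speed of jar_lid above 0.7 m/s) or angle between jar_lid's own z axis and vertical above 0.8 rad).
It fails at once if the exhibit marker is moved by more than 15 mm or knocked over (distance of marker from where it was at the start of the episode above 0.015 m or angle between marker's own z axis and vertical above 0.5 rad).
It fails at once if the grey tile is moved by more than 15 mm (distance of grey_tile from where it was at the start of the episode above 0.015 m).
It fails at once if the helmet clip is moved by more than 20 mm (distance of helmet_clip from where it was at the start of the episode above 0.02 m).
It also fails if it takes over 144 s, if anything falls off the work surface, if the arm or the gripper's body presses on something with over 40 N, if the wrist force passes 120 N, or if a joint passes its speed limit or range.

## Working session

There is one attempt and no reset: what is moved stays moved. The work goes in short steps, Python scripts to look and compute and a shell command to move; the robot and the scene stay as the last step left them, time stands still between calls to the robot, and variables do not carry over. Pictures are saved under pics/ and viewed, about 12 in all and at most 16, crops included, and the job is handed in when it is done.

```bash
mkdir -p pics; python3 - <<'E'
from rig import r, optics
import cv2,numpy as np,pickle
s=r.get_state(); print({k:np.round(v,3).tolist() for k,v in s.items()})
for n in ("top","side","wrist"):
    f=optics.grab_frame(n); pickle.dump(f,open(f'{n}0.pkl','wb'))
    cv2.imwrite(f'pics/{n}0.png',f['pixels'][:,:,::-1]); print(n,{k:(np.round(v,4).tolist()) for k,v in f.items() if k!='pixels'})
E
```

```text
{'time_s': 0.0, 'joint_pos': [1.03, 0.399, 0.045, 1.538, -0.019, 1.207, -0.051], 'qvel': [0.001, 0.001, -0.0, -0.0, 0.0, -0.001, 0.0], 'tau': [0.0, -47.513, 1.365, -25.422, 0.012, 0.009, 0.0], 'ee_pos': [0.278, -0.587, 0.209], 'orientation': [[-0.904, -0.001, 0.428], [-0.428, 0.002, -0.904], [0.0, -1.0, -0.002]], 'ft_force': [-0.435, -0.738, -0.212], 'moment': [0.028, 0.014, 0.02], 'width': 0.999}
top {'intrinsics': [[543.2513, 0.0, 311.162], [0.0, 543.2513, 248.6709], [0.0, 0.0, 1.0]], 'T': [[0.0279, 0.9959, -0.0864, 0.4569], [-0.9996, 0.0269, -0.0121, -0.0257], [-0.0097, 0.0867, 0.9962, 1.3528], [0.0, 0.0, 0.0, 1.0]]}
side {'intrinsics': [[597.6312, 0.0, 320.3455], [0.0, 597.6312, 237.1682], [0.0, 0.0, 1.0]], 'T': [[-0.709, 0.5186, -0.4779, -0.03], [-0.7052, -0.5165, 0.4858, 0.6107], [0.0051, 0.6814, 0.7319, 0.9904], [0.0, 0.0, 0.0, 1.0]]}
wrist {'intrinsics': [[371.6483, 0.0, 324.6517], [0.0, 371.6483, 242.0677], [0.0, 0.0, 1.0]], 'T': [[0.4272, 0.8556, 0.2923, 0.353], [-0.9041, 0.4047, 0.1367, -0.5524], [-0.0013, -0.3227, 0.9465, 0.3736], [0.0, 0.0, 0.0, 1.0]]}
```

View pics/top0.png

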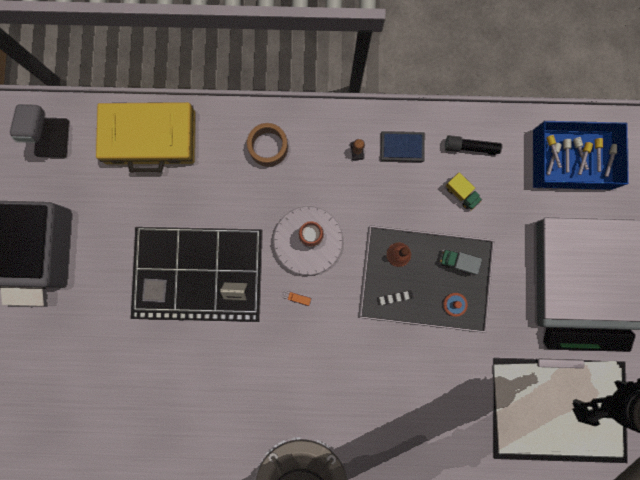

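View pics/side0.png

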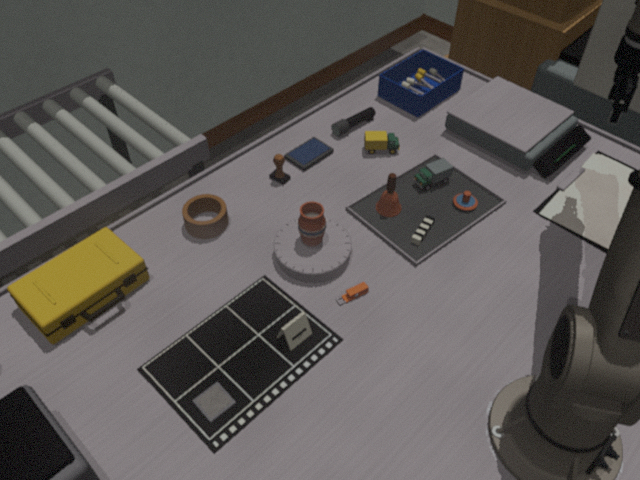

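The mat is left of the turntable, marker front-right and tile front-left. So the bell goes back-right, the truck back-left, the jar back-middle and the bar front-middle. Next I measure.

```bash
cat > h.py <<'E'
import numpy as np,cv2,pickle
from rig import r,optics
def ray(f,n,uv):
    K=f['intrinsics'];d=(np.array(uv,float)-[K[0,2],K[1,2]])/K[0,0]
    if n=='wrist':
        th=np.hypot(*d); v=np.array([d[0]/th*np.sin(th),-d[1]/th*np.sin(th),-np.cos(th)])
    else: v=np.array([d[0],-d[1],-1.])
    return f['T'][:3,3],f['T'][:3,:3]@v
def p2w(f,n,uv,z):
    o,d=ray(f,n,uv); return (o+d*(z-o[2])/d[2])[:2]
def w2p(f,n,p):
    v=f['T'][:3,:3].T@(np.array(p,float)-f['T'][:3,3]); x,y,z=v[0],-v[1],-v[2]
    K=f['intrinsics'];h=np.hypot(x,y)
    s=np.arctan2(h,z)/h if n=='wrist' else 1/z
    return np.array([K[0,2]+K[0,0]*s*x,K[1,2]+K[0,0]*s*y])
def rect(f,n,x0,x1,y0,y1,z,sc):
    """orthorectify plane z; image up=+x, left=+y, sc px per m"""
    W,H=int((y1-y0)*sc),int((x1-x0)*sc)
    mu=np.zeros((H,W,2),np.float32)
    for i in range(H):
        for j in range(W): mu[i,j]=w2p(f,n,[x1-(i+.5)/sc,y1-(j+.5)/sc,z])
    return cv2.remap(f['pixels'],mu,None,cv2.INTER_CUBIC)
def grab(n,name):
    f=optics.grab_frame(n);pickle.dump(f,open(f'{name}.pkl','wb'));return f
def todo(target,yaw=None,s=None):
    """shift along tool axes / yaw turn about tool y to reach world target; yaw=world angle of tool z"""
    s=s or r.get_state();R=np.array(s['orientation'])
    from scipy.spatial.transform import Rotation as Q
    dp=R.T@(np.array(target)-s['ee_pos'])
    out={'lin':np.round(dp,4).tolist()}
    if yaw is not None:
        z=np.array([np.cos(yaw),np.sin(yaw),0]);y=np.array([0,0,-1.]);Rt=np.c_[np.cross(y,z),y,z]
        out['dr']=np.round(Q.from_matrix(R.T@Rt).as_rotvec(),4).tolist()
    return out
E
python3 - <<'E'
from h import *
f=pickle.load(open('top0.pkl','rb'))
im=rect(f,'top',.38,.66,-.52,.42,0.003,800)
cv2.imwrite('pics/rect0.png',im[:,:,::-1]); print(im.shape)
f2=pickle.load(open('side0.pkl','rb'))
# mat corners rough in top
for n,g in (('top',f),('side',f2)):
  pts={'top':[(136,228),(261,230),(258,320),(132,319)],'side':[(265,277),(340,340),(217,442),(140,368)]}[n]
  print(n,[np.round(p2w(g,n,p,.003),4).tolist() for p in pts])
E
```

```text
(224, 752, 3)
top [[0.6142, 0.4318], [0.6176, 0.1176], [0.3938, 0.117], [0.3875, 0.429]]
side [[0.6161, 0.1206], [0.3949, 0.1221], [0.4019, 0.4198], [0.6169, 0.4318]]
```

View pics/rect0.png

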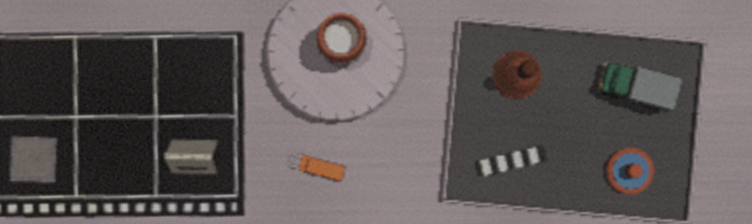

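The rectified view (800 px/m) shows these positions:
- Mat grid lines at u 76/156/236, row line at v 117.
- Jar rim at (341,37).
- Bell handle top at (529,68).
- Truck box top at (657,88), with the cab towards +y.
- Bar at (510,160).
- Lid knob at (634,171).
- Clip at (320,167).

```bash
python3 - <<'E'
from h import *
from scipy.optimize import minimize
f=pickle.load(open('top0.pkl','rb'));g=pickle.load(open('side0.pkl','rb'))
for nm,uv,z in (('bell',(529,68),.108),('jar',(341,37),.124),('bar',(510,160),.021),('lid',(634,171),.0395),('box',(657,88),.05),('clip',(320,167),.015)):
    w=[.66-uv[1]/800,.42-uv[0]/800,.003]; print(nm,np.round(p2w(f,'top',w2p(f,'top',w),z),4))
L=[]
t=np.linspace(-1,1,121)
for x in(-.1,0,.1): L+= [(x,.15*a) for a in t]
for y in(-.15,-.05,.05,.15): L+=[(.1*a,y) for a in t]
L=np.array(L)
for n,F in (('top',f),('side',g)):
    G=cv2.GaussianBlur(cv2.cvtColor(F['pixels'],cv2.COLOR_RGB2GRAY),(0,0),1.2).astype(np.float32)
    def c(p):
        co,si=np.cos(p[2]),np.sin(p[2]);P=L@np.array([[co,si],[-si,co]])+p[:2]
        uv=np.array([w2p(F,n,[a,b,.003]) for a,b in P],np.float32)
        return -cv2.remap(G,uv[:,None],None,cv2.INTER_LINEAR).mean()
    best=min((minimize(c,[.512+dx,.275+dy,th],method='Nelder-Mead',options=dict(initial_simplex=[[.512+dx,.275+dy,th],[.516+dx,.275+dy,th],[.512+dx,.279+dy,th],[.512+dx,.275+dy,th+.02]],maxiter=80)) for dx in(-.006,.004) for dy in(-.005,.005) for th in(-.01,.02)),key=lambda q:q.fun)
    print(n,'mat',np.round(best.x,4),best.fun)
print(todo([.47,-.36,.30],0.0))
E
```

```text
bell [ 0.5658 -0.2245]
jar [ 0.5997 -0.008 ]
bar [ 0.46   -0.2149]
lid [ 0.4465 -0.3631]
box [ 0.5468 -0.3882]
clip [0.4513 0.0196]
top mat [0.5146 0.2752 0.0048] -82.25016784667969
side mat [0.5173 0.2765 0.0061] -95.48805236816406
{'lin': [-0.2709, -0.0905, -0.1232], 'dr': [0.0014, -1.1289, -0.0007]}
```

```bash
python3 -m handwheel '[{"linear":[-0.05,-0.09,-0.02],"dr":[0,-0.2,0],"hand":1},{"linear":[-0.271,-0.0905,-0.123],"dr":[0.001,-1.129,-0.001],"hand":1},{"linear":[-0.271,-0.0905,-0.123],"dr":[0.001,-1.129,-0.001],"hand":1},{"linear":[-0.271,-0.0905,-0.123],"dr":[0.001,-1.129,-0.001],"hand":1},{"linear":[-0.271,-0.0905,-0.123],"dr":[0.001,-1.129,-0.001],"hand":1},{"linear":[-0.271,-0.0905,-0.123],"dr":[0.001,-1.129,-0.001],"hand":1},{"linear":[-0.271,-0.0905,-0.123],"dr":[0.001,-1.129,-0.001],"hand":1},{"linear":[-0.271,-0.0905,-0.123],"dr":[0.001,-1.129,-0.001],"hand":1},{"linear":[-0.271,-0.0905,-0.123],"dr":[0.001,-1.129,-0.001],"hand":1},{"linear":[-0.271,-0.0905,-0.123],"dr":[0.001,-1.129,-0.001],"hand":1},{"linear":[-0.271,-0.0905,-0.123],"dr":[0.001,-1.129,-0.001],"hand":1}]'
python3 - <<'E'
from h import *
f=grab('wrist','w1'); cv2.imwrite('pics/w1.png',f['pixels'][:,:,::-1])
s=r.get_state();print(np.round(s['ee_pos'],4),np.round(s['orientation'],3).tolist(),np.round(s['joint_pos'],2))
for p in [(.5658,-.2245,.108),(.46,-.2149,.021),(.4465,-.3631,.0395),(.5468,-.3882,.05)]: print(np.round(w2p(f,'wrist',p)))
E
```

```text
time_s: 1.25
ee_pos: [0.4692, -0.3611, 0.2996]
orientation: [[-0.003, -0.001, 1.0], [-1.0, 0.0, -0.003], [-0.0, -1.0, -0.001]]
ft_force: [-0.5, -0.2, 0.2]
width: 1.003
[ 0.4693 -0.3611  0.2996] [[-0.003, -0.001, 1.0], [-1.0, 0.0, -0.003], [-0.0, -1.0, -0.001]] [ 0.79  0.25 -0.26  1.54  0.07  1.36  0.52]
[426.  68.]
[316.  67.]
[305. 193.]
[392. 216.]
```

View pics/w1.png

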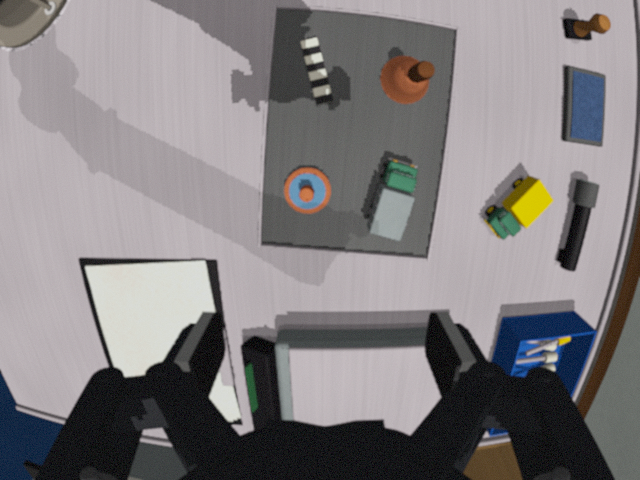

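The wrist view confirms the four goods within about 3 px of prediction: knob (307,193), box (392,213), bar (316,69), bell top (423,71). I take averaged positions and start with the bar.

```bash
python3 - <<'E'
from h import *
f=pickle.load(open('w1.pkl','rb'))
P=lambda u,z:p2w(f,'wrist',u,z)
print('bell',P((424,70),.108),'lid',P((307,193),.0395))
a,b=P((310,40),.021),P((323,100),.021); print('bar',(a+b)/2,np.degrees(np.arctan2(*(a-b)[::-1])),np.linalg.norm(a-b))
c=[(382,182),(413,193),(404,241),(371,234)]
q=[P(x,.05) for x in c]; print('box',np.mean(q,0),[np.degrees(np.arctan2(*(u-v)[::-1])) for u,v in((q[0],q[3]),(q[1],q[2]))],np.linalg.norm(q[0]-q[3]),np.linalg.norm(q[0]-q[1]))
print(todo([.460,-.2155,.10],.24),todo([.460,-.2155,.006],.24))
E
```

```text
bell [ 0.56427927 -0.22701692] lid [ 0.44841361 -0.36317959]
bar [ 0.45998214 -0.21835296] 101.4502974408821 0.07466494696785637
box [ 0.5478861  -0.38442381] [np.float64(80.110923354437), np.float64(82.7923433560915)] 0.06282175798710234 0.03885043733244973
{'lin': [-0.1455, 0.1997, -0.0095], 'dr': [0.0011, -0.2429, -0.0002]} {'lin': [-0.1455, 0.2937, -0.0094], 'dr': [0.0011, -0.2429, -0.0002]}
```

```bash
python3 -m handwheel '[{"linear":[-0.05,0.05,-0.003],"dr":[0.001,-0.1,0],"hand":0},{"linear":[-0.1,0.1,-0.006],"dr":[0.001,-0.2,0],"hand":0},{"linear":[-0.1445,0.15,-0.0095],"dr":[0.001,-0.223,0],"hand":0},{"linear":[-0.1445,0.2,-0.0095],"dr":[0.001,-0.223,0],"hand":0},{"linear":[-0.1445,0.24,-0.0095],"dr":[0.001,-0.223,0],"hand":0},{"linear":[-0.1445,0.27,-0.0095],"dr":[0.001,-0.223,0],"hand":0},{"linear":[-0.1445,0.285,-0.0095],"dr":[0.001,-0.223,0],"hand":0},{"linear":[-0.1445,0.293,-0.0095],"dr":[0.001,-0.223,0],"hand":0},{"linear":[-0.1445,0.293,-0.0095],"dr":[0.001,-0.223,0],"hand":0},{"linear":[-0.1445,0.293,-0.0095],"dr":[0.001,-0.223,0],"hand":-1},{"linear":[-0.1445,0.293,-0.0095],"dr":[0.001,-0.223,0],"hand":-1},{"linear":[-0.1445,0.293,-0.0095],"dr":[0.001,-0.223,0],"hand":-1},{"linear":[-0.1445,0.293,-0.0095],"dr":[0.001,-0.223,0],"hand":-1},{"linear":[-0.1445,0.293,-0.0095],"dr":[0.001,-0.223,0],"hand":-1},{"linear":[-0.1445,0.27,-0.0095],"dr":[0.001,-0.223,0],"hand":-1},{"linear":[-0.1445,0.22,-0.0095],"dr":[0.001,-0.223,0],"hand":-1},{"linear":[-0.1445,0.17,-0.0095],"dr":[0.001,-0.223,0],"hand":-1},{"linear":[-0.1445,0.12,-0.0095],"dr":[0.001,-0.223,0],"hand":-1},{"linear":[-0.1445,0.08,-0.0095],"dr":[0.001,-0.223,0],"hand":-1},{"linear":[-0.1445,0.08,-0.0095],"dr":[0.001,-0.223,0],"hand":-1}]'
python3 - <<'E'
from h import *
f=grab('wrist','w2'); cv2.imwrite('pics/w2.png',f['pixels'][:,:,::-1])
print(todo([.467,.277,.22],.006))
E
```

```text
time_s: 3.3
ee_pos: [0.4642, -0.2179, 0.2263]
orientation: [[0.218, 0.011, 0.976], [-0.976, -0.006, 0.218], [0.008, -1.0, 0.01]]
ft_force: [-0.1, -0.5, -0.7]
width: -0.001
{'lin': [-0.4813, 0.0015, 0.1126], 'dr': [-0.0058, 0.214, 0.0039]}
```

View pics/w2.png

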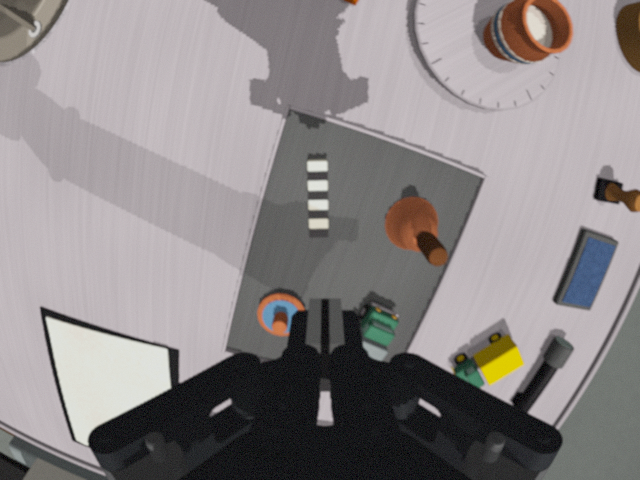

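The grip missed (opening 0). The bar still lies at (318,195). I check where it is, and whether the TCP calibration agrees with the camera.

```bash
python3 - <<'E'
from h import *
f=pickle.load(open('w2.pkl','rb'));s=r.get_state()
print('tcp px',w2p(f,'wrist',s['ee_pos']), s['ee_pos'])
P=lambda u,z:p2w(f,'wrist',u,z)
a,b=P((317,153),.021),P((319,237),.021);print((a+b)/2,np.degrees(np.arctan2(*(a-b)[::-1])),np.linalg.norm(a-b))
t=grab('top','t2');im=rect(t,'top',.4,.6,-.3,-.1,.021,1500);cv2.imwrite('pics/t2.png',im[:,:,::-1])
m=(im.min(2)>150).astype(np.uint8);n,l,st,c=cv2.connectedComponentsWithStats(m)
print([(np.round([.6-c[i][1]/1500,-.1-c[i][0]/1500],4).tolist(),int(st[i][4])) for i in range(1,n) if st[i][4]>80])
print(todo([.460,-.2175,.05],.2),todo([.460,-.2175,.005],.2))
E
```

```text
tcp px [321.21539593 287.80514424] [ 0.46211554 -0.21726991  0.22301637]
[ 0.45860618 -0.21504424] 103.65221868397894 0.08766594433354089
[([0.4614, -0.224], 248), ([0.4561, -0.2048], 294), ([0.4514, -0.1852], 278)]
{'lin': [0.0004, 0.1706, -0.0009], 'dr': [-0.0015, 0.0201, 0.0015]} {'lin': [0.0003, 0.2156, -0.001], 'dr': [-0.0015, 0.0201, 0.0015]}
```

```bash
python3 -m handwheel '[{"linear":[0,0.05,-0.001],"dr":[-0.0015,-0.01,0.0015],"hand":0},{"linear":[-0.002,0.1,-0.002],"dr":[-0.0015,-0.01,0.0015],"hand":0},{"linear":[-0.002,0.15,-0.002],"dr":[-0.0015,-0.01,0.0015],"hand":0},{"linear":[-0.002,0.19,-0.002],"dr":[-0.0015,-0.01,0.0015],"hand":0},{"linear":[-0.002,0.21,-0.002],"dr":[-0.0015,-0.01,0.0015],"hand":0},{"linear":[-0.002,0.217,-0.002],"dr":[-0.0015,-0.01,0.0015],"hand":0},{"linear":[-0.002,0.217,-0.002],"dr":[-0.0015,-0.01,0.0015],"hand":0},{"linear":[-0.002,0.217,-0.002],"dr":[-0.0015,-0.01,0.0015],"hand":0}]'
python3 - <<'E'
from h import *
f=grab('wrist','w3'); cv2.imwrite('pics/w3.png',f['pixels'][:,:,::-1])
print(todo([.459,-.2155,.005],.23))
E
```

```text
time_s: 4.2
ee_pos: [0.459, -0.2156, 0.0042]
orientation: [[0.228, 0.001, 0.974], [-0.974, -0.0, 0.228], [0.0, -1.0, 0.001]]
ft_force: [0.1, -0.5, 0.5]
width: 0.5
{'lin': [-0.0004, -0.0003, -0.0004], 'dr': [-0.0017, 0.0, 0.0013]}
```

View pics/w3.png

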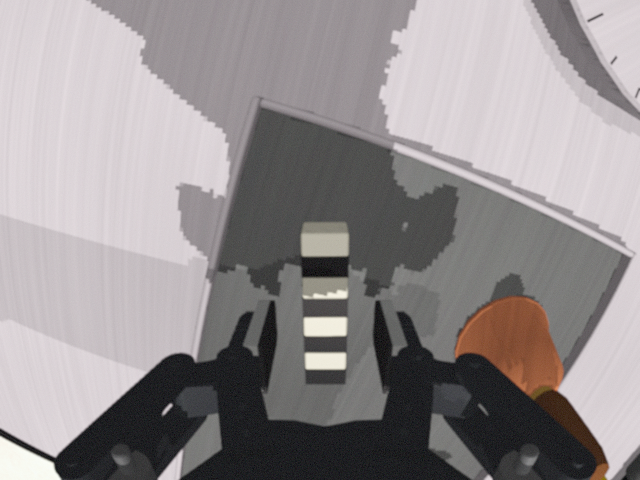

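The bar lies centred between the pads. I close and check before lifting.

```bash
python3 -m handwheel '[{"linear":[0,0,0],"dr":[0,0,0],"hand":-1},{"linear":[0,0,0],"dr":[0,0,0],"hand":-1},{"linear":[0,0,0],"dr":[0,0,0],"hand":-1},{"linear":[0,0,0],"dr":[0,0,0],"hand":-1},{"linear":[0,0,0],"dr":[0,0,0],"hand":-1},{"linear":[0,0,0],"dr":[0,0,0],"hand":-1},{"linear":[0,0,0],"dr":[0,0,0],"hand":-1},{"linear":[0,0,0],"dr":[0,0,0],"hand":-1}]'
```

```text
time_s: 5.05
ee_pos: [0.4594, -0.2158, 0.0046]
orientation: [[0.228, 0.002, 0.974], [-0.974, -0.001, 0.228], [0.001, -1.0, 0.002]]
ft_force: [-0.5, 0.8, -0.4]
width: 0.004
```

```bash
python3 - <<'E'
from h import *
f=grab('wrist','w4'); cv2.imwrite('pics/w4.png',f['pixels'][200:,100:540,::-1])
E
```

```text
(no output)
```

View pics/w4.png

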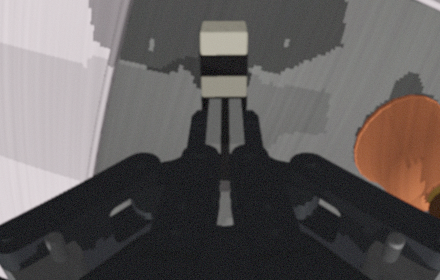

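```bash
python3 - <<'E'
from h import *
f=pickle.load(open('w4.pkl','rb'));s=r.get_state();R=np.array(s['orientation']);p=np.array(s['ee_pos'])
for back in(0,.005,.01,.016,.02): print(back,[np.round(w2p(f,'wrist',p+R@[-dx,-back,0])).tolist() for dx in(0,.0055,.011)])
print('bar top seg ends', [np.round(w2p(f,'wrist',[.459-.23*d,-.2155+d*.973,.021])).tolist() for d in(.04,.03,.02,.01,0)])
print('cam in tool',R.T@(f['T'][:3,3]-p))
g=grab('side','s4');c=w2p(g,'side',[.46,-.2155,.02]).astype(int);print(c)
k=g['pixels'][c[1]-60:c[1]+40,c[0]-60:c[0]+60];cv2.imwrite('pics/s4.png',cv2.resize(k,None,fx=5,fy=5,interpolation=cv2.INTER_CUBIC)[:,:,::-1])
E
```

```text
0 [[325.0, 293.0], [325.0, 283.0], [325.0, 272.0]]
0.005 [[325.0, 297.0], [325.0, 287.0], [325.0, 277.0]]
0.01 [[325.0, 302.0], [325.0, 292.0], [325.0, 281.0]]
0.016 [[325.0, 308.0], [325.0, 298.0], [325.0, 287.0]]
0.02 [[325.0, 313.0], [325.0, 302.0], [325.0, 291.0]]
bar top seg ends [[324.0, 223.0], [324.0, 246.0], [324.0, 268.0], [324.0, 288.0], [324.0, 308.0]]
cam in tool [-0.08256736 -0.16447181 -0.00016715]
[422 228]
```

View pics/s4.png

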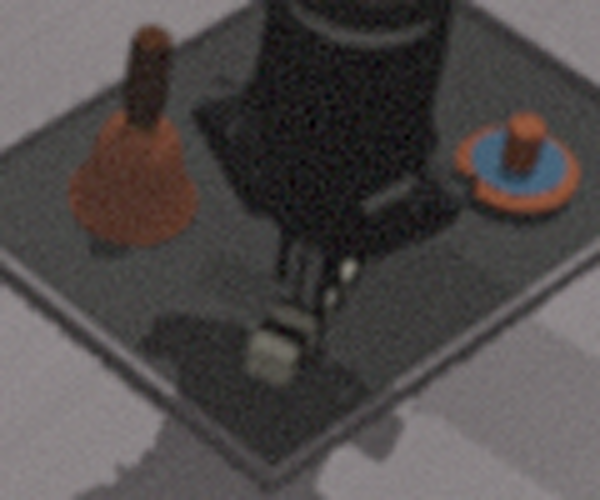

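```bash
python3 - <<'E'
from h import *
g=pickle.load(open('s4.pkl','rb'));s=r.get_state();p=np.array(s['ee_pos']);R=np.array(s['orientation'])
q=lambda P:np.round((w2p(g,'side',P)-[362,168])*5).tolist()
for dz in(0,.016,.026): print(dz,[q(p+R@[dx,-dz,0]) for dx in(-.011,.0,.011)])
print([q([.459-.23*d,-.2155+d*.973,z]) for d in(.04,0,-.04) for z in (.003,.021)])
E
```

```text
0 [[290.0, 341.0], [300.0, 326.0], [310.0, 311.0]]
0.016 [[294.0, 317.0], [305.0, 302.0], [315.0, 287.0]]
0.026 [[297.0, 301.0], [308.0, 286.0], [318.0, 271.0]]
[[262.0, 385.0], [267.0, 357.0], [300.0, 329.0], [305.0, 302.0], [337.0, 276.0], [342.0, 248.0]]
```

By camera, the shut tips sit about 16–20 mm above the reported TCP, so they closed over the bar. I open and probe downwards gently, watching the force.

```bash
python3 -m handwheel '[{"linear":[0,0,0],"dr":[0,0,0],"hand":0},{"linear":[0,0,0],"dr":[0,0,0],"hand":0},{"linear":[0,0,0],"dr":[0,0,0],"hand":0},{"linear":[0,0.003,0],"dr":[0,0,0],"hand":0},{"linear":[0,0.004,0],"dr":[0,0,0],"hand":0},{"linear":[0,0.004,0],"dr":[0,0,0],"hand":0}]'; python3 -m handwheel '[{"linear":[0,0.003,0],"dr":[0,0,0],"hand":0},{"linear":[0,0.003,0],"dr":[0,0,0],"hand":0}]'; python3 -m handwheel '[{"linear":[0,0.003,0],"dr":[0,0,0],"hand":0},{"linear":[0,0.003,0],"dr":[0,0,0],"hand":0}]'
```

```text
time_s: 5.75
ee_pos: [0.4592, -0.2157, 0.0003]
orientation: [[0.228, 0.001, 0.974], [-0.974, -0.001, 0.228], [0.001, -1.0, 0.001]]
ft_force: [0.9, -0.2, -0.9]
width: 0.501
time_s: 5.95
ee_pos: [0.4588, -0.2155, -0.0031]
orientation: [[0.228, 0.0, 0.974], [-0.974, -0.0, 0.228], [0.0, -1.0, 0.0]]
ft_force: [0.4, -0.7, 0.7]
width: 0.5
time_s: 6.15
ee_pos: [0.4584, -0.2154, -0.0065]
orientation: [[0.228, -0.0, 0.974], [-0.974, 0.0, 0.228], [-0.0, -1.0, -0.0]]
ft_force: [0.2, -0.9, 0.2]
width: 0.499
```

The TCP is already below the floor level with no contact, so the tips really are further back than stated. I close here.

```bash
python3 -m handwheel '[{"linear":[0,0.003,0.001],"dr":[0,0,0],"hand":0},{"linear":[0,0.003,0.001],"dr":[0,0,0],"hand":-1},{"linear":[0,0.003,0.001],"dr":[0,0,0],"hand":-1},{"linear":[0,0.003,0.001],"dr":[0,0,0],"hand":-1},{"linear":[0,0.003,0.001],"dr":[0,0,0],"hand":-1},{"linear":[0,0.003,0.001],"dr":[0,0,0],"hand":-1},{"linear":[0,0.003,0.001],"dr":[0,0,0],"hand":-1}]'
```

```text
time_s: 6.85
ee_pos: [0.4596, -0.2151, -0.0095]
orientation: [[0.228, 0.0, 0.974], [-0.974, 0.0, 0.228], [-0.0, -1.0, 0.0]]
ft_force: [-0.3, -0.1, 1.3]
width: 0.212
```

Gripped (opening 0.21, about 18 mm). I lift and carry.

```bash
python3 -m handwheel '[{"linear":[0,-0.03,0],"dr":[0,0,0],"hand":-1},{"linear":[0,-0.08,0],"dr":[0,0,0],"hand":-1},{"linear":[0,-0.13,0],"dr":[0,0,0],"hand":-1},{"linear":[0,-0.17,0],"dr":[0,0,0],"hand":-1},{"linear":[0,-0.17,0],"dr":[0,0,0],"hand":-1}]'
python3 - <<'E'
from h import *
print(todo([.466,.276,.16],.006),todo([.466,.276,-.0085],.006))
E
```

```text
time_s: 7.35
ee_pos: [0.4637, -0.2168, 0.1665]
orientation: [[0.228, 0.011, 0.974], [-0.974, -0.005, 0.228], [0.008, -1.0, 0.009]]
ft_force: [0.6, 0.1, -1.4]
width: 0.21
{'lin': [-0.4794, 0.0039, 0.1145], 'dr': [-0.0102, 0.2239, 0.0067]} {'lin': [-0.4807, 0.1724, 0.1129], 'dr': [-0.0102, 0.2239, 0.0067]}
```

```bash
python3 -m handwheel '[{"linear":[-0.04,0,0.01],"dr":[-0.01,0.02,0.007],"hand":-1},{"linear":[-0.088,0,0.022],"dr":[-0.01,0.05,0.007],"hand":-1},{"linear":[-0.136,0,0.033],"dr":[-0.01,0.08,0.007],"hand":-1},{"linear":[-0.184,0,0.044],"dr":[-0.01,0.11,0.007],"hand":-1},{"linear":[-0.232,0,0.056],"dr":[-0.01,0.14,0.007],"hand":-1},{"linear":[-0.28,0,0.067],"dr":[-0.01,0.17,0.007],"hand":-1},{"linear":[-0.328,0,0.078],"dr":[-0.01,0.2,0.007],"hand":-1},{"linear":[-0.376,0,0.09],"dr":[-0.01,0.22,0.007],"hand":-1},{"linear":[-0.424,0,0.101],"dr":[-0.01,0.224,0.007],"hand":-1},{"linear":[-0.465,0.002,0.111],"dr":[-0.01,0.224,0.007],"hand":-1},{"linear":[-0.48,0.04,0.114],"dr":[-0.01,0.224,0.007],"hand":-1},{"linear":[-0.48,0.08,0.114],"dr":[-0.01,0.224,0.007],"hand":-1},{"linear":[-0.48,0.12,0.114],"dr":[-0.01,0.224,0.007],"hand":-1},{"linear":[-0.48,0.13,0.114],"dr":[-0.01,0.224,0.007],"hand":-1},{"linear":[-0.48,0.13,0.114],"dr":[-0.01,0.224,0.007],"hand":-1},{"linear":[-0.48,0.13,0.114],"dr":[-0.01,0.224,0.007],"hand":-1}]'
python3 - <<'E'
from h import *
f=grab('wrist','w5'); cv2.imwrite('pics/w5.png',f['pixels'][:,:,::-1])
print(todo([.466,.276,-.0085],.006))
E
```

```text
time_s: 8.95
ee_pos: [0.4677, 0.2765, 0.0351]
orientation: [[0.006, 0.002, 1.0], [-1.0, 0.002, 0.006], [-0.002, -1.0, 0.002]]
ft_force: [-0.0, 0.2, 0.5]
width: 0.213
{'lin': [0.0009, 0.0442, -0.0023], 'dr': [-0.0032, -0.0005, -0.0021]}
```

View pics/w5.png

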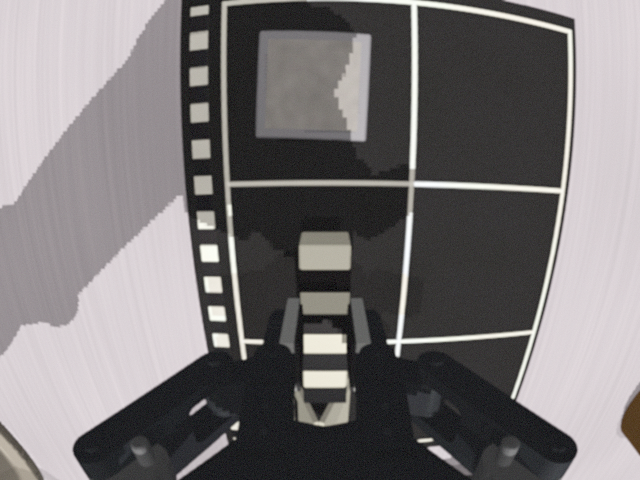

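The bar is held level above the front-middle square. Grid crossings at (413,184) and (400,341) will refine the mat pose.

```bash
python3 - <<'E'
from h import *
f=pickle.load(open('w5.pkl','rb'))
for uv in((413,184),(400,341),(229,184),(562,190),(243,341)): print(p2w(f,'wrist',uv,.003))
E
python3 -m handwheel '[{"linear":[0.001,0.02,-0.002],"dr":[-0.003,0,-0.002],"hand":-1},{"linear":[0.001,0.035,-0.002],"dr":[-0.003,0,-0.002],"hand":-1},{"linear":[0.001,0.041,-0.002],"dr":[-0.003,0,-0.002],"hand":-1},{"linear":[0.001,0.043,-0.002],"dr":[-0.003,0,-0.002],"hand":-1},{"linear":[0.001,0.0435,-0.002],"dr":[-0.003,0,-0.002],"hand":-1},{"linear":[0.001,0.0435,-0.002],"dr":[-0.003,0,-0.002],"hand":-1}]'
```

```text
[0.51567675 0.32561684]
[0.51635255 0.2251734 ]
[0.4152606  0.32525104]
[0.61503521 0.32679377]
[0.41556858 0.22462756]
time_s: 9.6
ee_pos: [0.4667, 0.2762, -0.0073]
orientation: [[0.005, 0.001, 1.0], [-1.0, 0.001, 0.005], [-0.001, -1.0, 0.001]]
ft_force: [0.2, 0.0, -0.8]
width: 0.212
```

Mat centre is confirmed at (0.516, 0.2755). Release.

```bash
python3 -m handwheel '[{"linear":[0,0.0015,0],"dr":[0,0,0],"hand":-1},{"linear":[0,0.0015,0],"dr":[0,0,0],"hand":-1},{"linear":[0,0.0015,0],"dr":[0,0,0],"hand":-0.2},{"linear":[0,0.0015,0],"dr":[0,0,0],"hand":0},{"linear":[0,0.0015,0],"dr":[0,0,0],"hand":0},{"linear":[0,0.0015,0],"dr":[0,0,0],"hand":0},{"linear":[0,-0.02,0],"dr":[0,0,0],"hand":0},{"linear":[0,-0.06,0],"dr":[0,0,0],"hand":0},{"linear":[0,-0.11,0],"dr":[0,0,0],"hand":0.5},{"linear":[0,-0.15,0],"dr":[0,0,0],"hand":0.5},{"linear":[0,-0.17,0],"dr":[0,0,0],"hand":0.5},{"linear":[0,-0.17,0],"dr":[0,0,0],"hand":0.5}]'
python3 - <<'E'
from h import *
f=grab('wrist','w6'); cv2.imwrite('pics/w6.png',f['pixels'][:,:,::-1])
im=rect(f,'wrist',.44,.49,.22,.34,.021,1000);m=(im.min(2)>110).astype(np.uint8);n,l,st,c=cv2.connectedComponentsWithStats(m)
print([(np.round([.49-c[i][1]/1000,.34-c[i][0]/1000],4).tolist(),int(st[i][4])) for i in range(1,n) if st[i][4]>60])
print(todo([.5475,-.3865,.19],-.16))
E
```

```text
time_s: 10.8
ee_pos: [0.4686, 0.2777, 0.1664]
orientation: [[0.005, 0.008, 1.0], [-1.0, 0.004, 0.005], [-0.004, -1.0, 0.008]]
ft_force: [-0.0, 0.2, 0.6]
width: 0.751
[([0.4666, 0.3279], 238), ([0.4837, 0.233], 68), ([0.4668, 0.3074], 285), ([0.467, 0.287], 270), ([0.467, 0.2674], 256), ([0.4674, 0.2472], 269), ([0.4498, 0.233], 83)]
{'lin': [0.6634, -0.0267, 0.0767], 'dr': [-0.0039, 0.1653, -0.002]}
```

Bar released at about (0.467, 0.272), within tolerance. Next, the truck.

```bash
python3 -m handwheel '[{"linear":[0.04,-0.02,0.004],"dr":[-0.004,0.02,-0.002],"hand":0.5},{"linear":[0.088,-0.027,0.01],"dr":[-0.004,0.04,-0.002],"hand":0.5},{"linear":[0.136,-0.027,0.016],"dr":[-0.004,0.06,-0.002],"hand":0.5},{"linear":[0.184,-0.027,0.02],"dr":[-0.004,0.08,-0.002],"hand":0.5},{"linear":[0.232,-0.027,0.026],"dr":[-0.004,0.1,-0.002],"hand":0.5},{"linear":[0.28,-0.027,0.032],"dr":[-0.004,0.12,-0.002],"hand":0.5},{"linear":[0.328,-0.027,0.038],"dr":[-0.004,0.14,-0.002],"hand":0.5},{"linear":[0.376,-0.027,0.043],"dr":[-0.004,0.16,-0.002],"hand":0.5},{"linear":[0.424,-0.027,0.05],"dr":[-0.004,0.165,-0.002],"hand":0.5},{"linear":[0.472,-0.027,0.055],"dr":[-0.004,0.165,-0.002],"hand":0.5},{"linear":[0.52,-0.027,0.06],"dr":[-0.004,0.165,-0.002],"hand":0.5},{"linear":[0.568,-0.027,0.066],"dr":[-0.004,0.165,-0.002],"hand":0.5},{"linear":[0.616,-0.027,0.072],"dr":[-0.004,0.165,-0.002],"hand":0.5},{"linear":[0.65,-0.027,0.0765],"dr":[-0.004,0.165,-0.002],"hand":0.5},{"linear":[0.6634,0.02,0.0765],"dr":[-0.004,0.165,-0.002],"hand":0.5},{"linear":[0.6634,0.07,0.0765],"dr":[-0.004,0.165,-0.002],"hand":0.5},{"linear":[0.6634,0.09,0.0765],"dr":[-0.004,0.165,-0.002],"hand":0.5},{"linear":[0.6634,0.09,0.0765],"dr":[-0.004,0.165,-0.002],"hand":0.5},{"linear":[0.6634,0.09,0.0765],"dr":[-0.004,0.165,-0.002],"hand":0.5}]'
python3 - <<'E'
from h import *
f=grab('wrist','w7'); cv2.imwrite('pics/w7.png',f['pixels'][:,:,::-1])
print(todo([.5475,-.3865,.0],-.16))
E
```

```text
time_s: 12.75
ee_pos: [0.5475, -0.3858, 0.0723]
orientation: [[-0.159, -0.002, 0.987], [-0.987, 0.001, -0.159], [-0.001, -1.0, -0.002]]
ft_force: [1.7, -0.9, 0.7]
width: 0.748
{'lin': [0.0002, 0.0739, -0.0011], 'dr': [-0.0011, 0.0006, 0.0004]}
```

View pics/w7.png

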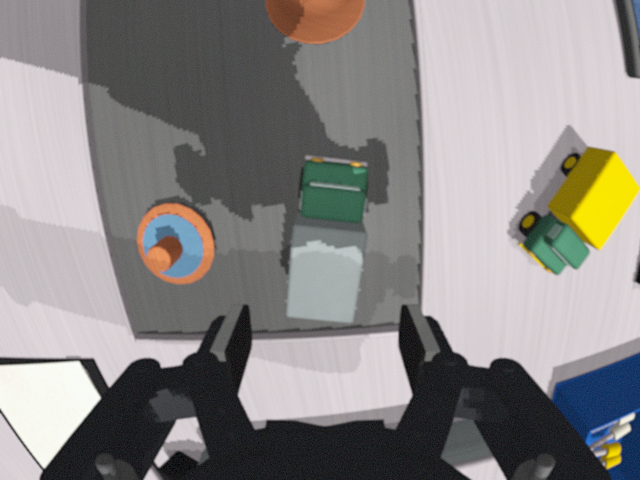

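The truck box is nicely between the jaws (front edge v≈228, rear edge v≈320). I check the offset along its length.

```bash
python3 - <<'E'
from h import *
f=pickle.load(open('w7.pkl','rb'))
a,b=p2w(f,'wrist',(331,226),.05),p2w(f,'wrist',(321,320),.05);print(a,b,(a+b)/2,np.linalg.norm(a-b),np.degrees(np.arctan2(*(a-b)[::-1])))
E
python3 -m handwheel '[{"linear":[0,0.03,-0.001],"dr":[-0.001,-0.02,0],"hand":0.5},{"linear":[0,0.06,-0.001],"dr":[-0.001,-0.03,0],"hand":0.5},{"linear":[0,0.07,-0.001],"dr":[-0.001,-0.03,0],"hand":0.5},{"linear":[0,0.073,-0.001],"dr":[-0.001,-0.03,0],"hand":0.5},{"linear":[0,0.073,-0.001],"dr":[-0.001,-0.03,0],"hand":0.5},{"linear":[0,0.073,-0.001],"dr":[-0.001,-0.03,0],"hand":-1},{"linear":[0,0.073,-0.001],"dr":[-0.001,-0.03,0],"hand":-1},{"linear":[0,0.073,-0.001],"dr":[-0.001,-0.03,0],"hand":-1},{"linear":[0,0.073,-0.001],"dr":[-0.001,-0.03,0],"hand":-1},{"linear":[0,0.073,-0.001],"dr":[-0.001,-0.03,0],"hand":-1},{"linear":[0,0.073,-0.001],"dr":[-0.001,-0.03,0],"hand":-1},{"linear":[0,0.073,-0.001],"dr":[-0.001,-0.03,0],"hand":-1}]'
```

```text
[ 0.55521386 -0.35900976] [ 0.54080589 -0.41415638] [ 0.54800987 -0.38658307] 0.05699770894646468 75.35782725350397
time_s: 14.0
ee_pos: [0.5491, -0.3873, 0.0032]
orientation: [[-0.129, 0.003, 0.992], [-0.992, -0.003, -0.129], [0.002, -1.0, 0.003]]
ft_force: [-0.4, 0.6, 7.2]
width: 0.47
```

Gripped at 0.47 (40 mm). I lift 0.2 m and carry it over the jar with ample clearance.

```bash
python3 -m handwheel '[{"linear":[0,-0.02,0],"dr":[0,0,0],"hand":-1},{"linear":[0,-0.06,0],"dr":[0,0,0],"hand":-1},{"linear":[0,-0.11,0],"dr":[0,0,0],"hand":-1},{"linear":[0,-0.16,0],"dr":[0,0,0],"hand":-1},{"linear":[0,-0.2,0],"dr":[0,0,0],"hand":-1},{"linear":[0,-0.2,0],"dr":[0,0,0],"hand":-1},{"linear":[0,-0.2,0],"dr":[0,0,0],"hand":-1}]'
python3 - <<'E'
from h import *
print(todo([.566,.3595,.2],0),todo([.566,.3595,.05],0))
E
```

```text
time_s: 14.7
ee_pos: [0.5487, -0.3869, 0.2041]
orientation: [[-0.129, 0.004, 0.992], [-0.992, -0.004, -0.129], [0.003, -1.0, 0.005]]
ft_force: [-0.5, 0.6, -1.7]
width: 0.469
{'lin': [-0.7424, 0.0013, -0.0792], 'dr': [-0.0047, -0.1294, 0.0035]} {'lin': [-0.7428, 0.1513, -0.0799], 'dr': [-0.0047, -0.1294, 0.0035]}
```

```bash
python3 -m handwheel '[{"linear":[-0.03,0,-0.003],"dr":[-0.005,-0.01,0.003],"hand":-1},{"linear":[-0.078,0,-0.008],"dr":[-0.005,-0.02,0.003],"hand":-1},{"linear":[-0.127,0,-0.013],"dr":[-0.005,-0.03,0.003],"hand":-1},{"linear":[-0.176,0,-0.019],"dr":[-0.005,-0.04,0.003],"hand":-1},{"linear":[-0.225,0,-0.024],"dr":[-0.005,-0.05,0.003],"hand":-1},{"linear":[-0.274,0,-0.029],"dr":[-0.005,-0.06,0.003],"hand":-1},{"linear":[-0.323,0,-0.035],"dr":[-0.005,-0.07,0.003],"hand":-1},{"linear":[-0.372,0,-0.04],"dr":[-0.005,-0.08,0.003],"hand":-1},{"linear":[-0.421,0,-0.045],"dr":[-0.005,-0.09,0.003],"hand":-1},{"linear":[-0.47,0,-0.05],"dr":[-0.005,-0.1,0.003],"hand":-1},{"linear":[-0.519,0,-0.055],"dr":[-0.005,-0.11,0.003],"hand":-1},{"linear":[-0.568,0,-0.061],"dr":[-0.005,-0.12,0.003],"hand":-1},{"linear":[-0.617,0,-0.066],"dr":[-0.005,-0.129,0.003],"hand":-1},{"linear":[-0.666,0,-0.071],"dr":[-0.005,-0.129,0.003],"hand":-1},{"linear":[-0.712,0.001,-0.076],"dr":[-0.005,-0.129,0.003],"hand":-1},{"linear":[-0.742,0.001,-0.079],"dr":[-0.005,-0.129,0.003],"hand":-1},{"linear":[-0.7425,0.04,-0.079],"dr":[-0.005,-0.129,0.003],"hand":-1},{"linear":[-0.7425,0.09,-0.079],"dr":[-0.005,-0.129,0.003],"hand":-1},{"linear":[-0.7425,0.14,-0.079],"dr":[-0.005,-0.129,0.003],"hand":-1},{"linear":[-0.7425,0.15,-0.079],"dr":[-0.005,-0.129,0.003],"hand":-1}]'
python3 -m handwheel '[{"linear":[0,0,0],"dr":[0,0,0],"hand":-1}]' >/dev/null
python3 - <<'E'
from h import *
print(todo([.566,.3595,.0045],0),r.get_state()['width'])
E
```

```text
time_s: 16.7
ee_pos: [0.5609, 0.354, 0.0422]
orientation: [[0.001, -0.014, 1.0], [-1.0, -0.011, 0.0], [0.011, -1.0, -0.014]]
ft_force: [-0.4, -1.0, -2.8]
width: 0.47
{'lin': [-0.0067, 0.0353, 0.0071], 'dr': [0.0183, 0.0008, 0.0124]} 0.46932133750319455
```

```bash
python3 -m handwheel '[{"linear":[-0.0067,0.012,0.007],"dr":[0.017,0,0.012],"hand":-1},{"linear":[-0.0067,0.025,0.007],"dr":[0.017,0,0.012],"hand":-1},{"linear":[-0.0067,0.032,0.007],"dr":[0.017,0,0.012],"hand":-1},{"linear":[-0.0067,0.034,0.007],"dr":[0.017,0,0.012],"hand":-1},{"linear":[-0.0067,0.0345,0.007],"dr":[0.017,0,0.012],"hand":-1},{"linear":[-0.0067,0.0345,0.007],"dr":[0.017,0,0.012],"hand":-1}]'
python3 - <<'E'
from h import *
print(todo([.566,.3595,.0035],0))
E
```

```text
time_s: 17.4
ee_pos: [0.5663, 0.3598, 0.0061]
orientation: [[0.001, -0.0, 1.0], [-1.0, 0.0, 0.001], [-0.0, -1.0, -0.0]]
ft_force: [-1.1, -1.0, -1.6]
width: 0.471
{'lin': [0.0003, 0.0026, -0.0003], 'dr': [0.0004, 0.0008, -0.0002]}
```

```bash
python3 -m handwheel '[{"linear":[0,0.0025,0],"dr":[0,0,0],"hand":-1},{"linear":[0,0.003,0],"dr":[0,0,0],"hand":-1},{"linear":[0,0.003,0],"dr":[0,0,0],"hand":0.2},{"linear":[0,0.003,0],"dr":[0,0,0],"hand":0.4},{"linear":[0,0.003,0],"dr":[0,0,0],"hand":0.4},{"linear":[0,0.003,0],"dr":[0,0,0],"hand":0.4},{"linear":[0,-0.02,0],"dr":[0,0,0],"hand":0.4},{"linear":[0,-0.07,0],"dr":[0,0,0],"hand":0.4},{"linear":[0,-0.12,0],"dr":[0,0,0],"hand":0.2},{"linear":[0,-0.17,0],"dr":[0,0,0],"hand":0},{"linear":[0,-0.2,0],"dr":[0,0,0],"hand":0},{"linear":[0,-0.2,0],"dr":[0,0,0],"hand":0}]'
python3 - <<'E'
from h import *
f=grab('wrist','w8'); cv2.imwrite('pics/w8.png',f['pixels'][:,:,::-1])
print(todo([.565,-.226,.21],0))
E
```

```text
time_s: 18.6
ee_pos: [0.5688, 0.3624, 0.2126]
orientation: [[0.001, 0.009, 1.0], [-1.0, 0.006, 0.001], [-0.006, -1.0, 0.009]]
ft_force: [-0.0, 0.6, -0.2]
width: 0.502
{'lin': [0.587, -0.0026, -0.0029], 'dr': [-0.0045, 0.0007, -0.0033]}
```

View pics/w8.png

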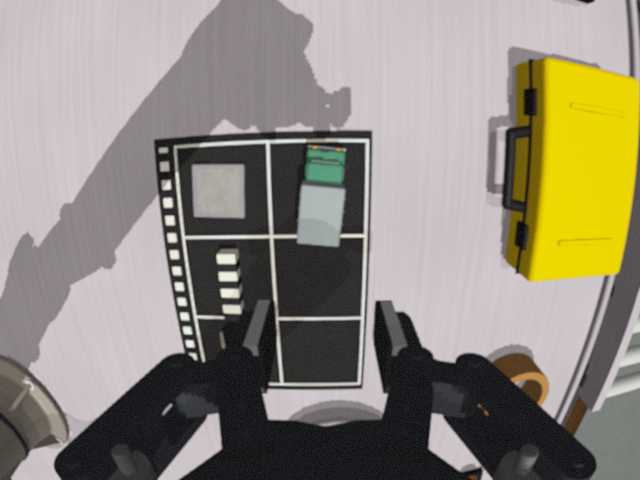

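The truck stands in the back-left square, parallel to the rule. On to the bell.

```bash
python3 - <<'E'
from h import *
f=pickle.load(open('w8.pkl','rb'))
print(p2w(f,'wrist',(326,147),.02),p2w(f,'wrist',(342,182),.05),p2w(f,'wrist',(301,182),.05),p2w(f,'wrist',(340,246),.05),p2w(f,'wrist',(297,244),.05))
E
python3 -m handwheel '[{"linear":[0.04,-0.002,0],"dr":[-0.004,0,-0.003],"hand":0},{"linear":[0.089,-0.002,0],"dr":[-0.004,0,-0.003],"hand":0},{"linear":[0.138,-0.002,0],"dr":[-0.004,0,-0.003],"hand":0},{"linear":[0.187,-0.002,0],"dr":[-0.004,0,-0.003],"hand":0},{"linear":[0.236,-0.002,0],"dr":[-0.004,0,-0.003],"hand":0},{"linear":[0.285,-0.002,0],"dr":[-0.004,0,-0.003],"hand":0},{"linear":[0.334,-0.002,0],"dr":[-0.004,0,-0.003],"hand":0},{"linear":[0.383,-0.002,0],"dr":[-0.004,0,-0.003],"hand":0},{"linear":[0.432,-0.002,0],"dr":[-0.004,0,-0.003],"hand":0},{"linear":[0.481,-0.002,0],"dr":[-0.004,0,-0.003],"hand":0},{"linear":[0.53,-0.002,-0.002],"dr":[-0.004,0,-0.003],"hand":0},{"linear":[0.57,-0.002,-0.003],"dr":[-0.004,0,-0.003],"hand":0},{"linear":[0.587,-0.002,-0.003],"dr":[-0.004,0,-0.003],"hand":0},{"linear":[0.587,-0.002,-0.003],"dr":[-0.004,0,-0.003],"hand":0},{"linear":[0.587,-0.002,-0.003],"dr":[-0.004,0,-0.003],"hand":0}]'
python3 - <<'E'
from h import *
f=grab('wrist','w9'); cv2.imwrite('pics/w9.png',f['pixels'][200:,100:540,::-1])
print(w2p(f,'wrist',(.565,-.226,.108)),todo([.565,-.226,.055],0))
E
```

```text
[0.57179651 0.41998333] [0.58568601 0.3907152 ] [0.54918729 0.39080081] [0.58457614 0.33045729] [0.5444601  0.33254944]
time_s: 20.15
ee_pos: [0.5649, -0.2235, 0.2085]
orientation: [[0.003, -0.001, 1.0], [-1.0, 0.003, 0.003], [-0.003, -1.0, -0.001]]
ft_force: [0.5, 0.0, -0.7]
width: 0.503
[324.88884444 235.53206377] {'lin': [0.0038, 0.1538, -0.0002], 'dr': [0.0002, 0.0045, -0.0025]}
```

View pics/w9.png

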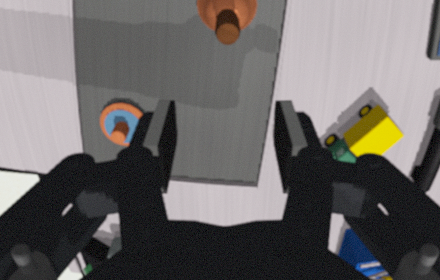

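Handle top at about (327,233) against the predicted (325,236), so the position is good. I descend and grip.

```bash
python3 -m handwheel '[{"linear":[0.003,0.04,0.001],"dr":[0,0.004,-0.002],"hand":0},{"linear":[0.003,0.09,0.001],"dr":[0,0.004,-0.002],"hand":0},{"linear":[0.003,0.13,0.001],"dr":[0,0.004,-0.002],"hand":0},{"linear":[0.003,0.15,0.001],"dr":[0,0.004,-0.002],"hand":0},{"linear":[0.003,0.154,0.001],"dr":[0,0.004,-0.002],"hand":0},{"linear":[0.003,0.154,0.001],"dr":[0,0.004,-0.002],"hand":0},{"linear":[0.003,0.154,0.001],"dr":[0,0.004,-0.002],"hand":-1},{"linear":[0.003,0.154,0.001],"dr":[0,0.004,-0.002],"hand":-1},{"linear":[0.003,0.154,0.001],"dr":[0,0.004,-0.002],"hand":-1},{"linear":[0.003,0.154,0.001],"dr":[0,0.004,-0.002],"hand":-1},{"linear":[0.003,0.154,0.001],"dr":[0,0.004,-0.002],"hand":-1},{"linear":[0.003,0.154,0.001],"dr":[0,0.004,-0.002],"hand":-1}]'
```

```text
time_s: 21.4
ee_pos: [0.5675, -0.2251, 0.0569]
orientation: [[0.0, 0.003, 1.0], [-1.0, -0.0, 0.0], [0.0, -1.0, 0.003]]
ft_force: [-2.3, 0.9, 6.2]
width: 0.212
```

```bash
python3 -m handwheel '[{"linear":[0,-0.02,0],"dr":[0,0,0],"hand":-1},{"linear":[0,-0.06,0],"dr":[0,0,0],"hand":-1},{"linear":[0,-0.11,0],"dr":[0,0,0],"hand":-1},{"linear":[0,-0.16,0],"dr":[0,0,0],"hand":-1},{"linear":[0,-0.19,0],"dr":[0,0,0],"hand":-1},{"linear":[0,-0.19,0],"dr":[0,0,0],"hand":-1}]'
python3 - <<'E'
from h import *
print(todo([.566,.1755,.247],0))
E
```

```text
time_s: 22.0
ee_pos: [0.5703, -0.2259, 0.2531]
orientation: [[0.0, 0.013, 1.0], [-1.0, -0.004, 0.0], [0.004, -1.0, 0.013]]
ft_force: [0.5, 0.7, -1.8]
width: 0.207
{'lin': [-0.4015, 0.0043, -0.0043], 'dr': [-0.0133, 0.0001, 0.0043]}
```

```bash
python3 -m handwheel '[{"linear":[-0.03,0,0],"dr":[-0.01,0,0.004],"hand":-1},{"linear":[-0.07,0,0],"dr":[-0.01,0,0.004],"hand":-1},{"linear":[-0.115,0,0],"dr":[-0.01,0,0.004],"hand":-1},{"linear":[-0.16,0,0],"dr":[-0.01,0,0.004],"hand":-1},{"linear":[-0.205,0,0],"dr":[-0.01,0,0.004],"hand":-1},{"linear":[-0.25,0,0],"dr":[-0.01,0,0.004],"hand":-1},{"linear":[-0.295,0,0],"dr":[-0.01,0,0.004],"hand":-1},{"linear":[-0.34,0,-0.003],"dr":[-0.01,0,0.004],"hand":-1},{"linear":[-0.38,0,-0.003],"dr":[-0.01,0,0.004],"hand":-1},{"linear":[-0.4015,0,-0.003],"dr":[-0.01,0,0.004],"hand":-1},{"linear":[-0.4015,0.04,-0.003],"dr":[-0.01,0,0.004],"hand":-1},{"linear":[-0.4015,0.09,-0.003],"dr":[-0.01,0,0.004],"hand":-1},{"linear":[-0.4015,0.14,-0.003],"dr":[-0.01,0,0.004],"hand":-1},{"linear":[-0.4015,0.16,-0.003],"dr":[-0.01,0,0.004],"hand":-1},{"linear":[-0.4015,0.16,-0.003],"dr":[-0.01,0,0.004],"hand":-1},{"linear":[-0.4015,0.16,-0.003],"dr":[-0.01,0,0.004],"hand":-1}]'
python3 - <<'E'
from h import *
print(todo([.566,.1755,.0575],0))
E
```

```text
time_s: 23.6
ee_pos: [0.5692, 0.1749, 0.0911]
orientation: [[0.0, 0.003, 1.0], [-1.0, -0.0, 0.0], [0.0, -1.0, 0.003]]
ft_force: [0.6, -0.0, -1.2]
width: 0.208
{'lin': [-0.0006, 0.0336, -0.0033], 'dr': [-0.0026, 0.0001, 0.0001]}
```

```bash
python3 -m handwheel '[{"linear":[-0.0005,0.012,-0.003],"dr":[-0.003,0,0],"hand":-1},{"linear":[-0.0005,0.024,-0.003],"dr":[-0.003,0,0],"hand":-1},{"linear":[-0.0005,0.031,-0.003],"dr":[-0.003,0,0],"hand":-1},{"linear":[-0.0005,0.033,-0.003],"dr":[-0.003,0,0],"hand":-1},{"linear":[-0.0005,0.034,-0.003],"dr":[-0.003,0,0],"hand":-1},{"linear":[-0.0005,0.034,-0.003],"dr":[-0.003,0,0],"hand":-1},{"linear":[-0.0005,0.034,-0.003],"dr":[-0.003,0,0],"hand":-1}]'
```

```text
time_s: 24.3
ee_pos: [0.5668, 0.1756, 0.0575]
orientation: [[0.0, 0.001, 1.0], [-1.0, 0.0, 0.0], [-0.0, -1.0, 0.001]]
ft_force: [-0.3, -0.1, -1.7]
width: 0.21
```

```bash
python3 -m handwheel '[{"linear":[0,0.001,0],"dr":[0,0,0],"hand":-1},{"linear":[0,0.001,0],"dr":[0,0,0],"hand":-0.3},{"linear":[0,0.001,0],"dr":[0,0,0],"hand":0},{"linear":[0,0.001,0],"dr":[0,0,0],"hand":0.2},{"linear":[0,0.001,0],"dr":[0,0,0],"hand":0.2},{"linear":[0,0.001,0],"dr":[0,0,0],"hand":0.2},{"linear":[0,-0.02,0],"dr":[0,0,0],"hand":0.2},{"linear":[0,-0.07,0],"dr":[0,0,0],"hand":0.2},{"linear":[0,-0.12,0],"dr":[0,0,0],"hand":1},{"linear":[0,-0.16,0],"dr":[0,0,0],"hand":1},{"linear":[0,-0.17,0],"dr":[0,0,0],"hand":1},{"linear":[0,-0.17,0],"dr":[0,0,0],"hand":1}]'
python3 - <<'E'
from h import *
print(todo([.5997,-.008,.2],0))
E
```

```text
time_s: 25.5
ee_pos: [0.5678, 0.1762, 0.2296]
orientation: [[0.0, 0.005, 1.0], [-1.0, 0.001, 0.0], [-0.001, -1.0, 0.005]]
ft_force: [-0.5, 0.3, -0.1]
width: 1.001
{'lin': [0.1842, 0.0296, 0.0317], 'dr': [-0.005, 0.0, -0.0012]}
```

```bash
python3 -m handwheel '[{"linear":[0.04,0.01,0.007],"dr":[-0.005,0,-0.001],"hand":1},{"linear":[0.085,0.015,0.015],"dr":[-0.005,0,-0.001],"hand":1},{"linear":[0.13,0.02,0.023],"dr":[-0.005,0,-0.001],"hand":1},{"linear":[0.17,0.028,0.03],"dr":[-0.005,0,-0.001],"hand":1},{"linear":[0.184,0.03,0.032],"dr":[-0.005,0,-0.001],"hand":1},{"linear":[0.184,0.03,0.032],"dr":[-0.005,0,-0.001],"hand":1},{"linear":[0.184,0.03,0.032],"dr":[-0.005,0,-0.001],"hand":1}]'
python3 - <<'E'
from h import *
f=grab('wrist','w10'); cv2.imwrite('pics/w10.png',f['pixels'][:,:,::-1])
t=grab('top','t10');k=rect(t,'top',.4,.64,.1,.44,.003,1000);cv2.imwrite('pics/t10.png',k[:,:,::-1])
print(w2p(f,'wrist',(.5997,-.008,.124)),w2p(f,'wrist',(.5997,-.008,.08)))
E
```

```text
time_s: 26.2
ee_pos: [0.5991, -0.0058, 0.1986]
orientation: [[0.002, -0.002, 1.0], [-1.0, 0.002, 0.002], [-0.002, -1.0, -0.002]]
ft_force: [-0.2, 1.1, -0.2]
width: 0.999
[325.62823278 246.70310844] [325.58138828 228.27806597]
```

View pics/w10.png

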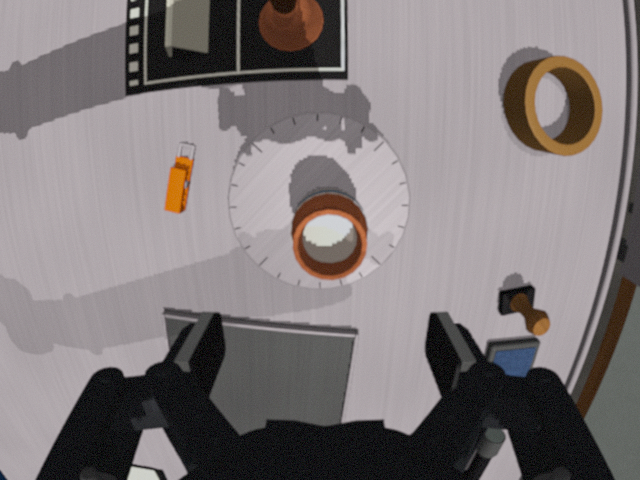

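Jar rim: outer circle u 295–367, v 207–279, centre (331,243).

```bash
python3 - <<'E'
from h import *
f=pickle.load(open('w10.pkl','rb'))
c=p2w(f,'wrist',(331,243),.124);print(c,p2w(f,'wrist',(295,243),.124),p2w(f,'wrist',(367,243),.124))
E
```

```text
[ 0.60334889 -0.00532181] [ 0.57881255 -0.00536868] [ 0.62795857 -0.00527901]
```

Averaged with the top view, the jar is at (0.602, −0.0065). I descend in stages and watch the force.

```bash
python3 -m handwheel '[{"linear":[0.001,0.04,0.003],"dr":[0,0,0.002],"hand":1},{"linear":[0.001,0.08,0.003],"dr":[0,0,0.002],"hand":1},{"linear":[0.001,0.115,0.003],"dr":[0,0,0.002],"hand":1},{"linear":[0.001,0.13,0.003],"dr":[0,0,0.002],"hand":1},{"linear":[0.001,0.137,0.003],"dr":[0,0,0.002],"hand":1},{"linear":[0.001,0.14,0.003],"dr":[0,0,0.002],"hand":1},{"linear":[0.001,0.14,0.003],"dr":[0,0,0.002],"hand":1}]'
python3 -m handwheel '[{"linear":[0,0.003,0],"dr":[0,0,0],"hand":1},{"linear":[0,0.006,0],"dr":[0,0,0],"hand":1},{"linear":[0,0.007,0],"dr":[0,0,0],"hand":1},{"linear":[0,0.007,0],"dr":[0,0,0],"hand":1}]'
python3 - <<'E'
from h import *
f=grab('wrist','w11'); cv2.imwrite('pics/w11.png',f['pixels'][:,:,::-1])
print(todo([.602,-.0065,.046],0))
E
```

```text
time_s: 27.0
ee_pos: [0.6037, -0.0047, 0.0609]
orientation: [[0.005, 0.002, 1.0], [-1.0, 0.004, 0.005], [-0.004, -1.0, 0.002]]
ft_force: [0.3, -0.2, 0.1]
width: 1.004
time_s: 27.4
ee_pos: [0.6037, -0.0048, 0.0539]
orientation: [[0.005, 0.002, 1.0], [-1.0, 0.004, 0.005], [-0.004, -1.0, 0.002]]
ft_force: [0.1, -0.1, -0.7]
width: 1.001
{'lin': [0.0017, 0.0079, -0.0018], 'dr': [-0.0021, 0.0046, -0.0039]}
```

View pics/w11.png

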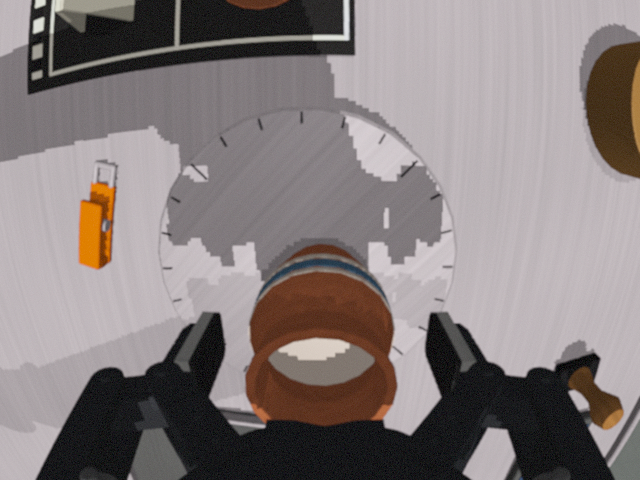

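The jar is centred between the fingers (belly u 250–393). I go on down in small steps.

```bash
python3 -m handwheel '[{"linear":[0.0015,0.003,-0.001],"dr":[-0.002,0.004,-0.004],"hand":1},{"linear":[0.0015,0.003,-0.001],"dr":[-0.002,0.004,-0.004],"hand":1}]'; python3 -m handwheel '[{"linear":[0,0.003,0],"dr":[0,0,0],"hand":1},{"linear":[0,0.003,0],"dr":[0,0,0],"hand":1}]';  python3 -m handwheel '[{"linear":[0,0.002,0],"dr":[0,0,0],"hand":1},{"linear":[0,0.002,0],"dr":[0,0,0],"hand":1}]'
```

```text
time_s: 27.65
ee_pos: [0.6023, -0.0066, 0.0505]
orientation: [[0.0, -0.001, 1.0], [-1.0, -0.0, 0.0], [0.0, -1.0, -0.001]]
ft_force: [0.4, 0.1, -0.3]
width: 1.0
time_s: 27.85
ee_pos: [0.6019, -0.0066, 0.0469]
orientation: [[0.0, -0.002, 1.0], [-1.0, -0.0, 0.0], [0.0, -1.0, -0.002]]
ft_force: [0.2, -0.4, 0.6]
width: 1.002
time_s: 28.05
ee_pos: [0.6016, -0.0067, 0.0445]
orientation: [[0.0, -0.003, 1.0], [-1.0, -0.0, 0.0], [0.0, -1.0, -0.003]]
ft_force: [-0.5, 1.1, -0.3]
width: 1.001
```

```bash
python3 -m handwheel '[{"linear":[0,0,0],"dr":[0,0,0],"hand":0.6},{"linear":[0,0,0],"dr":[0,0,0],"hand":0.5},{"linear":[0,0,0],"dr":[0,0,0],"hand":0.3},{"linear":[0,0,0],"dr":[0,0,0],"hand":-1},{"linear":[0,0,0],"dr":[0,0,0],"hand":-1},{"linear":[0,0,0],"dr":[0,0,0],"hand":-1},{"linear":[0,0,0],"dr":[0,0,0],"hand":-1},{"linear":[0,0,0],"dr":[0,0,0],"hand":-1}]'; python3 -m handwheel '[{"linear":[0,-0.005,0],"dr":[0,0,0],"hand":-1},{"linear":[0,-0.015,0],"dr":[0,0,0],"hand":-1},{"linear":[0,-0.03,0],"dr":[0,0,0],"hand":-1},{"linear":[0,-0.05,0],"dr":[0,0,0],"hand":-1},{"linear":[0,-0.05,0],"dr":[0,0,0],"hand":-1}]'
```

```text
time_s: 28.85
ee_pos: [0.602, -0.0066, 0.0452]
orientation: [[0.0, -0.002, 1.0], [-1.0, -0.001, 0.0], [0.001, -1.0, -0.002]]
ft_force: [-1.4, -0.2, 5.7]
width: 0.669
time_s: 29.35
ee_pos: [0.6048, -0.0061, 0.0987]
orientation: [[0.0, 0.005, 1.0], [-1.0, -0.0, 0.0], [0.0, -1.0, 0.005]]
ft_force: [0.8, -0.6, -1.4]
width: 0.671
```

```bash
python3 - <<'E'
from h import *
f=grab('wrist','w12');h=cv2.cvtColor(f['pixels'],cv2.COLOR_RGB2HSV)
m=((h[...,0]<14)&(h[...,1]>110)&(h[...,2]>50)).astype(np.uint8);n,l,st,c=cv2.connectedComponentsWithStats(m)
print([(st[i].tolist()) for i in range(1,n) if st[i][4]>800])
print(todo([.566,.2755,.18],0))
E
python3 -m handwheel '[{"linear":[0,-0.03,0],"dr":[0,0,0],"hand":-1},{"linear":[0,-0.06,0],"dr":[0,0,0],"hand":-1},{"linear":[0,-0.08,0],"dr":[0,0,0],"hand":-1},{"linear":[-0.02,-0.082,-0.003],"dr":[-0.005,0,0],"hand":-1},{"linear":[-0.05,-0.082,-0.006],"dr":[-0.005,0,0],"hand":-1},{"linear":[-0.085,-0.082,-0.01],"dr":[-0.005,0,0],"hand":-1},{"linear":[-0.12,-0.082,-0.015],"dr":[-0.005,0,0],"hand":-1},{"linear":[-0.155,-0.082,-0.02],"dr":[-0.005,0,0],"hand":-1},{"linear":[-0.19,-0.082,-0.025],"dr":[-0.005,0,0],"hand":-1},{"linear":[-0.225,-0.082,-0.03],"dr":[-0.005,0,0],"hand":-1},{"linear":[-0.255,-0.082,-0.035],"dr":[-0.005,0,0],"hand":-1},{"linear":[-0.275,-0.082,-0.039],"dr":[-0.005,0,0],"hand":-1},{"linear":[-0.281,-0.082,-0.039],"dr":[-0.005,0,0],"hand":-1},{"linear":[-0.281,-0.082,-0.039],"dr":[-0.005,0,0],"hand":-1},{"linear":[-0.281,-0.082,-0.039],"dr":[-0.005,0,0],"hand":-1}]'
python3 - <<'E'
from h import *
print(todo([.566,.2755,.0152],0))
E
```

```text
[[226, 0, 83, 26, 1574], [243, 277, 163, 152, 16218]]
{'lin': [-0.2818, -0.0831, -0.0373], 'dr': [-0.0025, 0.0002, 0.0005]}
time_s: 30.9
ee_pos: [0.5649, 0.2724, 0.1782]
orientation: [[-0.002, -0.003, 1.0], [-1.0, -0.003, -0.002], [0.003, -1.0, -0.003]]
ft_force: [-0.2, 0.6, -2.9]
width: 0.674
{'lin': [-0.0035, 0.163, 0.0016], 'dr': [0.0031, -0.0019, 0.0026]}
```

```bash
python3 -m handwheel '[{"linear":[-0.003,0.03,0.0015],"dr":[0.003,-0.002,0.003],"hand":-1},{"linear":[-0.003,0.065,0.0015],"dr":[0.003,-0.002,0.003],"hand":-1},{"linear":[-0.003,0.1,0.0015],"dr":[0.003,-0.002,0.003],"hand":-1},{"linear":[-0.003,0.125,0.0015],"dr":[0.003,-0.002,0.003],"hand":-1},{"linear":[-0.003,0.14,0.0015],"dr":[0.003,-0.002,0.003],"hand":-1},{"linear":[-0.003,0.15,0.0015],"dr":[0.003,-0.002,0.003],"hand":-1},{"linear":[-0.003,0.152,0.0015],"dr":[0.003,-0.002,0.003],"hand":-1},{"linear":[-0.003,0.152,0.0015],"dr":[0.003,-0.002,0.003],"hand":-1}]'
python3 - <<'E'
from h import *
print(todo([.566,.2755,.0147],0))
E
```

```text
time_s: 31.7
ee_pos: [0.5668, 0.2751, 0.027]
orientation: [[-0.0, 0.001, 1.0], [-1.0, 0.001, -0.0], [-0.001, -1.0, 0.001]]
ft_force: [-0.4, -0.3, -2.4]
width: 0.672
{'lin': [-0.0003, 0.0123, -0.0008], 'dr': [-0.0013, -0.0004, -0.001]}
```

```bash
python3 -m handwheel '[{"linear":[0,0.004,-0.001],"dr":[-0.001,0,-0.001],"hand":-1},{"linear":[0,0.008,-0.001],"dr":[-0.001,0,-0.001],"hand":-1},{"linear":[0,0.0105,-0.001],"dr":[-0.001,0,-0.001],"hand":-1},{"linear":[0,0.0115,-0.001],"dr":[-0.001,0,-0.001],"hand":-1},{"linear":[0,0.0115,-0.001],"dr":[-0.001,0,-0.001],"hand":-1}]'; python3 -m handwheel '[{"linear":[0,0.0015,0],"dr":[0,0,0],"hand":-1},{"linear":[0,0.0015,0],"dr":[0,0,0],"hand":-1}]'
```

```text
time_s: 32.2
ee_pos: [0.5657, 0.2751, 0.0153]
orientation: [[-0.0, 0.0, 1.0], [-1.0, -0.0, -0.0], [0.0, -1.0, 0.0]]
ft_force: [0.5, 0.0, -2.8]
width: 0.671
time_s: 32.4
ee_pos: [0.566, 0.2753, 0.0143]
orientation: [[-0.0, 0.001, 1.0], [-1.0, 0.0, -0.0], [-0.0, -1.0, 0.001]]
ft_force: [0.4, 0.5, 0.2]
width: 0.672
```

The weight is off the wrist (−2.8 → +0.2 N), so the jar is down. Release and lift.

```bash
python3 -m handwheel '[{"linear":[0,0,0],"dr":[0,0,0],"hand":0.4},{"linear":[0,0,0],"dr":[0,0,0],"hand":0.6},{"linear":[0,0,0],"dr":[0,0,0],"hand":0.8},{"linear":[0,0,0],"dr":[0,0,0],"hand":1},{"linear":[0,0,0],"dr":[0,0,0],"hand":1},{"linear":[0,0,0],"dr":[0,0,0],"hand":1},{"linear":[0,-0.01,0],"dr":[0,0,0],"hand":1},{"linear":[0,-0.03,0],"dr":[0,0,0],"hand":1},{"linear":[0,-0.07,0],"dr":[0,0,0],"hand":1},{"linear":[0,-0.12,0],"dr":[0,0,0],"hand":1},{"linear":[0,-0.17,0],"dr":[0,0,0],"hand":0.2},{"linear":[0,-0.19,0],"dr":[0,0,0],"hand":0},{"linear":[0,-0.19,0],"dr":[0,0,0],"hand":0}]'
python3 - <<'E'
from h import *
f=grab('wrist','w13'); t=grab('top','t13')
# jar rim in top & wrist: rectify at rim plane and put side by side
z=.093
A=rect(t,'top',.5,.64,.2,.35,z,2000);B=rect(f,'wrist',.5,.64,.2,.35,z,2000)
C=rect(t,'top',.38,.52,-.44,-.29,.0395,2000)
cv2.imwrite('pics/jar13.png',np.hstack([A,B])[:,:,::-1])
print(todo([.4475,-.363,.21],0))
E
```

```text
time_s: 33.7
ee_pos: [0.568, 0.2772, 0.2098]
orientation: [[-0.0, 0.009, 1.0], [-1.0, 0.004, -0.0], [-0.004, -1.0, 0.009]]
ft_force: [1.3, 1.2, -0.1]
width: 0.516
{'lin': [0.6383, -0.0054, -0.1181], 'dr': [-0.0014, -0.0002, 0.0]}
```

View pics/jar13.png

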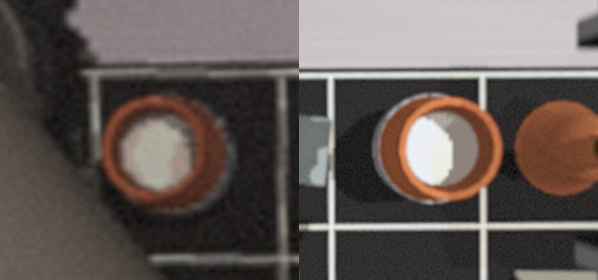

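Rim centre: top view gives (0.5635, 0.2735), wrist view (0.566, 0.2745), and the jar stands upright. Next the lid, with the knob at (0.4475, −0.363).

```bash
python3 -m handwheel '[{"linear":[0.04,0,-0.007],"dr":[-0.001,0,0],"hand":0},{"linear":[0.089,0,-0.016],"dr":[-0.001,0,0],"hand":0},{"linear":[0.138,0,-0.025],"dr":[-0.001,0,0],"hand":0},{"linear":[0.187,0,-0.035],"dr":[-0.001,0,0],"hand":0},{"linear":[0.236,0,-0.044],"dr":[-0.001,0,0],"hand":0},{"linear":[0.285,0,-0.053],"dr":[-0.001,0,0],"hand":0},{"linear":[0.334,0,-0.062],"dr":[-0.001,0,0],"hand":0},{"linear":[0.383,0,-0.071],"dr":[-0.001,0,0],"hand":0},{"linear":[0.432,0,-0.08],"dr":[-0.001,0,0],"hand":0},{"linear":[0.481,0,-0.09],"dr":[-0.001,0,0],"hand":0},{"linear":[0.53,0,-0.1],"dr":[-0.001,0,0],"hand":0},{"linear":[0.579,0,-0.108],"dr":[-0.001,0,0],"hand":0},{"linear":[0.62,0,-0.116],"dr":[-0.001,0,0],"hand":0},{"linear":[0.638,0.04,-0.118],"dr":[-0.001,0,0],"hand":0},{"linear":[0.638,0.09,-0.118],"dr":[-0.001,0,0],"hand":0},{"linear":[0.638,0.1,-0.118],"dr":[-0.001,0,0],"hand":0},{"linear":[0.638,0.1,-0.118],"dr":[-0.001,0,0],"hand":0},{"linear":[0.638,0.1,-0.118],"dr":[-0.001,0,0],"hand":0}]'
python3 - <<'E'
from h import *
f=grab('wrist','w14');h=cv2.cvtColor(f['pixels'],cv2.COLOR_RGB2HSV)
print('pred knob px',w2p(f,'wrist',(.4475,-.363,.0395)))
m=((h[...,0]>95)&(h[...,0]<120)&(h[...,1]>90)).astype(np.uint8);n,l,st,c=cv2.connectedComponentsWithStats(m)
for i in range(1,n):
    if st[i][4]>500: print(st[i].tolist(),p2w(f,'wrist',c[i],.0155))
m=((h[...,0]<14)&(h[...,1]>110)&(h[...,2]>60)).astype(np.uint8);n,l,st,c=cv2.connectedComponentsWithStats(m)
for i in range(1,n):
    if st[i][4]>200: print(st[i].tolist(),c[i],p2w(f,'wrist',c[i],.0395),p2w(f,'wrist',st[i][:2]+st[i][2:4]/2,.0155))
print(todo([.4475,-.363,.003],0))
E
```

```text
time_s: 35.6
ee_pos: [0.449, -0.3625, 0.1059]
orientation: [[0.001, 0.002, 1.0], [-1.0, -0.001, 0.001], [0.001, -1.0, 0.002]]
ft_force: [0.8, -0.2, 0.8]
width: 0.501
pred knob px [322.15184345 248.09661753]
[293, 212, 59, 56, 1786] [ 0.44734291 -0.36270094]
[561, 378, 79, 102, 4927] [ 0.83056368 -0.62620914]
[283, 200, 79, 75, 1565] [321.82683706 231.99808307] [ 0.44730508 -0.35186961] [ 0.44765443 -0.36352025]
[310, 231, 24, 31, 594] [321.88215488 246.57912458] [ 0.44732388 -0.36193664] [ 0.44728227 -0.3704132 ]
{'lin': [-0.0001, 0.1037, -0.0024], 'dr': [-0.0034, 0.0011, 0.002]}
```

Knob and flange agree on (0.4475, −0.363). I descend and grip.

```bash
python3 -m handwheel '[{"linear":[0,0.04,-0.002],"dr":[-0.003,0.001,0.002],"hand":0},{"linear":[0,0.08,-0.002],"dr":[-0.003,0.001,0.002],"hand":0},{"linear":[0,0.097,-0.002],"dr":[-0.003,0.001,0.002],"hand":0},{"linear":[0,0.102,-0.002],"dr":[-0.003,0.001,0.002],"hand":0},{"linear":[0,0.103,-0.002],"dr":[-0.003,0.001,0.002],"hand":0},{"linear":[0,0.103,-0.002],"dr":[-0.003,0.001,0.002],"hand":0},{"linear":[0,0.103,-0.002],"dr":[-0.003,0.001,0.002],"hand":-1},{"linear":[0,0.103,-0.002],"dr":[-0.003,0.001,0.002],"hand":-1},{"linear":[0,0.103,-0.002],"dr":[-0.003,0.001,0.002],"hand":-1},{"linear":[0,0.103,-0.002],"dr":[-0.003,0.001,0.002],"hand":-1},{"linear":[0,0.103,-0.002],"dr":[-0.003,0.001,0.002],"hand":-1},{"linear":[0,0.103,-0.002],"dr":[-0.003,0.001,0.002],"hand":-1},{"linear":[0,0.103,-0.002],"dr":[-0.003,0.001,0.002],"hand":-1}]'
```

```text
time_s: 36.95
ee_pos: [0.4487, -0.3639, 0.0052]
orientation: [[-0.0, 0.002, 1.0], [-1.0, -0.002, -0.0], [0.002, -1.0, 0.002]]
ft_force: [-0.9, -0.2, 6.4]
width: 0.18
```

```bash
python3 -m handwheel '[{"linear":[0,-0.005,0],"dr":[0,0,0],"hand":-1},{"linear":[0,-0.02,0],"dr":[0,0,0],"hand":-1},{"linear":[0,-0.06,0],"dr":[0,0,0],"hand":-1},{"linear":[0,-0.1,0],"dr":[0,0,0],"hand":-1},{"linear":[0,-0.14,0],"dr":[0,0,0],"hand":-1},{"linear":[0,-0.18,0],"dr":[0,0,0],"hand":-1},{"linear":[0,-0.2,0],"dr":[0,0,0],"hand":-1},{"linear":[0,-0.2,0],"dr":[0,0,0],"hand":-1}]'
python3 - <<'E'
from h import *
print(r.get_state()['width'],todo([.566,.274,.2],0))
E
```

```text
time_s: 37.75
ee_pos: [0.4505, -0.3649, 0.2101]
orientation: [[-0.0, 0.009, 1.0], [-1.0, -0.007, -0.0], [0.007, -1.0, 0.009]]
ft_force: [0.3, -0.2, -1.3]
width: 0.179
0.17867682997289525 {'lin': [-0.6389, 0.0067, 0.1154], 'dr': [-0.0088, -0.0001, 0.0069]}
```

```bash
python3 -m handwheel '[{"linear":[-0.03,0,0.005],"dr":[-0.008,0,0.006],"hand":-1},{"linear":[-0.075,0,0.013],"dr":[-0.008,0,0.006],"hand":-1},{"linear":[-0.12,0,0.021],"dr":[-0.008,0,0.006],"hand":-1},{"linear":[-0.165,0,0.03],"dr":[-0.008,0,0.006],"hand":-1},{"linear":[-0.21,0,0.038],"dr":[-0.008,0,0.006],"hand":-1},{"linear":[-0.255,0,0.046],"dr":[-0.008,0,0.006],"hand":-1},{"linear":[-0.3,0,0.054],"dr":[-0.008,0,0.006],"hand":-1},{"linear":[-0.345,0,0.062],"dr":[-0.008,0,0.006],"hand":-1},{"linear":[-0.39,0,0.07],"dr":[-0.008,0,0.006],"hand":-1},{"linear":[-0.435,0,0.079],"dr":[-0.008,0,0.006],"hand":-1},{"linear":[-0.48,0,0.087],"dr":[-0.008,0,0.006],"hand":-1},{"linear":[-0.525,0,0.095],"dr":[-0.008,0,0.006],"hand":-1},{"linear":[-0.57,0,0.103],"dr":[-0.008,0,0.006],"hand":-1},{"linear":[-0.61,0.005,0.11],"dr":[-0.008,0,0.006],"hand":-1},{"linear":[-0.635,0.006,0.114],"dr":[-0.008,0,0.006],"hand":-1},{"linear":[-0.638,0.007,0.115],"dr":[-0.008,0,0.006],"hand":-1},{"linear":[-0.638,0.007,0.115],"dr":[-0.008,0,0.006],"hand":-1},{"linear":[-0.638,0.007,0.115],"dr":[-0.008,0,0.006],"hand":-1}]'
python3 - <<'E'
from h import *
f=grab('wrist','w15');h=cv2.cvtColor(f['pixels'],cv2.COLOR_RGB2HSV)
m=((h[...,0]<14)&(h[...,1]>110)&(h[...,2]>60)).astype(np.uint8);n,l,st,c=cv2.connectedComponentsWithStats(m)
for i in range(1,n):
    if st[i][4]>300: print(st[i].tolist(),np.round(c[i]))
for p in ((.5655,.274,.093),(.5655,.274,.06)): print(w2p(f,'wrist',p))
s=r.get_state();print(w2p(f,'wrist',np.array(s['ee_pos'])+[0,0,.01]))
cv2.imwrite('pics/w15.png',f['pixels'][100:420,160:500,::-1])
print(todo([.5655,.274,.13],0),todo([.5655,.274,.0895],0))
E
```

```text
time_s: 39.55
ee_pos: [0.5657, 0.2709, 0.199]
orientation: [[-0.002, -0.0, 1.0], [-1.0, -0.003, -0.002], [0.003, -1.0, -0.0]]
ft_force: [-0.3, -0.4, -1.2]
width: 0.177
[262, 180, 120, 145, 4659] [322. 248.]
[305, 293, 39, 60, 1985] [324. 323.]
[324.41482489 225.5218329 ]
[324.43307721 214.4332897 ]
[325.16339973 302.88206052]
{'lin': [-0.0035, 0.0693, -0.0004], 'dr': [-0.0003, -0.0027, 0.0028]} {'lin': [-0.0036, 0.1098, -0.0004], 'dr': [-0.0003, -0.0027, 0.0028]}
```

View pics/w15.png

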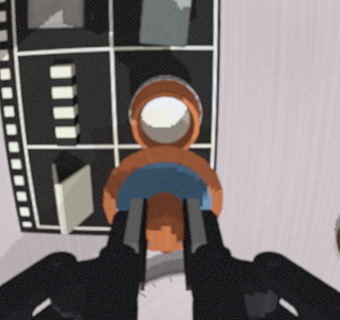

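The lid is held level and the jar stands below it (rim centred near (325,218) in the full frame). I lower it in steps.

```bash
python3 -m handwheel '[{"linear":[-0.0025,0.03,0],"dr":[0,-0.002,0.003],"hand":-1},{"linear":[-0.0025,0.06,0],"dr":[0,-0.002,0.003],"hand":-1},{"linear":[-0.0025,0.08,0],"dr":[0,-0.002,0.003],"hand":-1},{"linear":[-0.0025,0.09,0],"dr":[0,-0.002,0.003],"hand":-1},{"linear":[-0.0025,0.094,0],"dr":[0,-0.002,0.003],"hand":-1},{"linear":[-0.0025,0.095,0],"dr":[0,-0.002,0.003],"hand":-1},{"linear":[-0.0025,0.095,0],"dr":[0,-0.002,0.003],"hand":-1}]'
python3 - <<'E'
from h import *
print(todo([.5655,.273,.0892],0))
E
```

```text
time_s: 40.3
ee_pos: [0.5667, 0.2732, 0.1055]
orientation: [[-0.001, 0.002, 1.0], [-1.0, 0.001, -0.001], [-0.001, -1.0, 0.002]]
ft_force: [0.2, 0.6, -1.3]
width: 0.179
{'lin': [0.0002, 0.0163, -0.0012], 'dr': [-0.0021, -0.0011, -0.001]}
```

```bash
python3 -m handwheel '[{"linear":[0,0.005,-0.001],"dr":[-0.002,-0.001,-0.001],"hand":-1},{"linear":[0,0.01,-0.001],"dr":[-0.002,-0.001,-0.001],"hand":-1},{"linear":[0,0.013,-0.001],"dr":[-0.002,-0.001,-0.001],"hand":-1},{"linear":[0,0.0145,-0.001],"dr":[-0.002,-0.001,-0.001],"hand":-1},{"linear":[0,0.0145,-0.001],"dr":[-0.002,-0.001,-0.001],"hand":-1}]';python3 -m handwheel '[{"linear":[0,0.001,0],"dr":[0,0,0],"hand":-1},{"linear":[0,0.0015,0],"dr":[0,0,0],"hand":-1},{"linear":[0,0.0015,0],"dr":[0,0,0],"hand":-1}]'
```

```text
time_s: 40.8
ee_pos: [0.5655, 0.2731, 0.0906]
orientation: [[0.0, -0.001, 1.0], [-1.0, -0.0, 0.0], [0.0, -1.0, -0.001]]
ft_force: [-0.6, 0.6, -0.4]
width: 0.178
time_s: 41.1
ee_pos: [0.566, 0.2733, 0.0897]
orientation: [[-0.0, 0.0, 1.0], [-1.0, 0.0, -0.0], [-0.0, -1.0, 0.0]]
ft_force: [-0.6, -0.2, 2.7]
width: 0.177
```

The force turned from −0.4 to +2.7 N at the expected height, so the lid is seated. Release slowly and withdraw, then check.

```bash
python3 -m handwheel '[{"linear":[0,0,0],"dr":[0,0,0],"hand":-0.5},{"linear":[0,0,0],"dr":[0,0,0],"hand":-0.3},{"linear":[0,0,0],"dr":[0,0,0],"hand":0},{"linear":[0,0,0],"dr":[0,0,0],"hand":0},{"linear":[0,0,0],"dr":[0,0,0],"hand":0},{"linear":[0,-0.01,0],"dr":[0,0,0],"hand":0},{"linear":[0,-0.04,0],"dr":[0,0,0],"hand":0},{"linear":[0,-0.08,0],"dr":[0,0,0],"hand":0},{"linear":[0.04,-0.11,0],"dr":[0,0,0],"hand":0},{"linear":[0.08,-0.13,0],"dr":[0,0,0],"hand":0},{"linear":[0.12,-0.15,0],"dr":[0,0,0],"hand":0},{"linear":[0.16,-0.16,0],"dr":[0,0,0],"hand":0},{"linear":[0.2,-0.16,0],"dr":[0,0,0],"hand":0},{"linear":[0.24,-0.16,0],"dr":[0,0,0],"hand":0},{"linear":[0.28,-0.16,0],"dr":[0,0,0],"hand":0},{"linear":[0.28,-0.16,0],"dr":[0,0,0],"hand":0}]'
python3 - <<'E'
from h import *
for n in('top','side','wrist'):
    f=grab(n,n+'F');h=cv2.cvtColor(f['pixels'],cv2.COLOR_RGB2HSV)
    def blob(nm,m,z,lo=8):
        k,l,st,c=cv2.connectedComponentsWithStats(m.astype(np.uint8))
        for i in range(1,k):
            if st[i][4]>=lo:
                w=p2w(f,n,c[i],z)-[.516,.2755]
                if abs(w[0])<.13 and abs(w[1])<.17: print(n,nm,'mat xy mm',np.round(w*1000),st[i].tolist())
    blob('lidblue',(h[...,0]>95)&(h[...,0]<120)&(h[...,1]>70),.0995)
    blob('cabgreen',(h[...,0]>60)&(h[...,0]<95)&(h[...,1]>80),.04)
    blob('red bell/lid',(h[...,0]<14)&(h[...,1]>90)&(h[...,2]>50),.09,30)
    print(n,'pred lidcentre',w2p(f,n,(.5655,.274,.0995)),'knob',w2p(f,n,(.5655,.274,.1235)),'bell handle top',w2p(f,n,(.566,.1755,.108)))
# marker/tile/clip shift: compare rectified side images before/after
a,b=[pickle.load(open(x,'rb')) for x in('side0.pkl','sideF.pkl')]
g=[cv2.cvtColor(x['pixels'],cv2.COLOR_RGB2GRAY) for x in(a,b)]
for nm,w in(('marker',(.466,.1755,.03)),('tile',(.466,.3755,.008)),('clip',(.4513,.0196,.01))):
    u,v=w2p(a,'side',w).astype(int);T=g[0][v-22:v+22,u-26:u+26];R=cv2.matchTemplate(g[1][v-32:v+32,u-36:u+36],T,cv2.TM_CCOEFF_NORMED);_,q,_,l=cv2.minMaxLoc(R);print(nm,'px shift',l[0]-10,l[1]-10,round(q,2))
E
```

```text
time_s: 42.7
ee_pos: [0.5659, -0.015, 0.25]
orientation: [[-0.011, 0.001, 1.0], [-1.0, -0.004, -0.011], [0.004, -1.0, 0.001]]
ft_force: [0.3, 0.5, -0.6]
width: 0.499
top lidblue mat xy mm [48. -6.] [182, 237, 17, 18, 172]
top cabgreen mat xy mm [ 54. 124.] [140, 238, 7, 13, 53]
top red bell/lid mat xy mm [47. -8.] [178, 233, 27, 27, 253]
top red bell/lid mat xy mm [  44. -114.] [225, 238, 26, 24, 468]
top red bell/lid mat xy mm [51.  1.] [185, 242, 8, 7, 48]
top pred lidcentre [188.72766845 245.45021857] knob [186.26001266 244.47443823] bell handle top [230.47988201 246.03963961]
side lidblue mat xy mm [48. -1.] [206, 295, 23, 18, 196]
side cabgreen mat xy mm [ 59. 123.] [157, 354, 15, 15, 105]
side cabgreen mat xy mm [ 52. 141.] [152, 362, 13, 15, 54]
side red bell/lid mat xy mm [  61. -107.] [253, 271, 8, 6, 36]
side red bell/lid mat xy mm [  4. -65.] [245, 286, 31, 32, 676]
side red bell/lid mat xy mm [ 68. -12.] [212, 293, 9, 14, 98]
side red bell/lid mat xy mm [32. 10.] [203, 294, 32, 37, 542]
side red bell/lid mat xy mm [-8. 34.] [210, 330, 24, 13, 124]
side pred lidcentre [217.48594094 304.71206656] knob [215.88470696 296.78022948] bell handle top [257.44389467 272.44800303]
wrist red bell/lid mat xy mm [  50. -121.] [295, 0, 59, 59, 2423]
wrist pred lidcentre [322.86638945 -89.49867948] knob [ 322.78804526 -103.003722  ] bell handle top [323.74664206   2.03191581]
marker px shift 0 0 0.91
tile px shift 0 0 0.99
clip px shift 0 0 0.99
```

The marker, tile and clip have not moved, and all pieces are in their squares. The top view hints at a few mm of lid offset, so I check it with the wrist camera.

```bash
python3 -m handwheel '[{"linear":[-0.04,0,0],"dr":[0,0,0],"hand":0},{"linear":[-0.08,0,0],"dr":[0,0,0],"hand":0},{"linear":[-0.12,0,0],"dr":[0,0,0],"hand":0},{"linear":[-0.16,0,0],"dr":[0,0,0],"hand":0},{"linear":[-0.19,0,0],"dr":[0,0,0],"hand":0},{"linear":[-0.205,0,0],"dr":[0,0,0],"hand":0},{"linear":[-0.205,0,0],"dr":[0,0,0],"hand":0},{"linear":[-0.205,0,0],"dr":[0,0,0],"hand":0}]' | head -2
python3 - <<'E'
from h import *
f=grab('wrist','wG');h=cv2.cvtColor(f['pixels'],cv2.COLOR_RGB2HSV)
def centre(F,n,z,x0,x1,y0,y1,hue,sc=2000):
    im=rect(F,n,x0,x1,y0,y1,z,sc);H=cv2.cvtColor(im,cv2.COLOR_RGB2HSV)
    m=(hue(H)).astype(np.uint8);k,l,st,c=cv2.connectedComponentsWithStats(m);i=1+np.argmax(st[1:,4]);pts=cv2.findNonZero((l==i).astype(np.uint8))
    (u,v),rr=cv2.minEnclosingCircle(pts);e=cv2.fitEllipse(cv2.convexHull(pts))
    return np.round([x1-v/sc,y1-u/sc,rr/sc,x1-e[0][1]/sc,y1-e[0][0]/sc,e[1][0]/sc,e[1][1]/sc],4)
red=lambda H:((H[...,0]<14)&(H[...,1]>90)&(H[...,2]>50))
lid=lambda H:red(H)|((H[...,0]>95)&(H[...,0]<125)&(H[...,1]>70))
print('lid flange wrist',centre(f,'wrist',.0995,.52,.61,.23,.32,lid))
t=pickle.load(open('t13.pkl','rb'));w=pickle.load(open('w13.pkl','rb'));T=pickle.load(open('topF.pkl','rb'))
print('jar rim wrist13',centre(w,'wrist',.093,.535,.6,.24,.31,red))
print('lid flange top',centre(T,'top',.0995,.52,.61,.23,.32,lid))
print('blue wrist',centre(f,'wrist',.0995,.52,.61,.23,.32,lambda H:(H[...,0]>95)&(H[...,0]<125)&(H[...,1]>70)))
print('bell mouth wrist',centre(f,'wrist',.003,.52,.61,.13,.22,red),'top',centre(T,'top',.003,.52,.61,.13,.22,red))
cv2.imwrite('pics/wG.png',f['pixels'][:,:,::-1])
E
```

```text
time_s: 43.65
ee_pos: [0.566, 0.198, 0.2504]
lid flange wrist [0.5656 0.2716 0.0218 0.5657 0.2716 0.0431 0.0435]
jar rim wrist13 [0.5655 0.2788 0.031  0.5657 0.2785 0.0547 0.0624]
lid flange top [0.5649 0.2676 0.0327 0.5641 0.2683 0.0611 0.0645]
blue wrist [0.5656 0.2716 0.0218 0.5657 0.2716 0.0431 0.0435]
bell mouth wrist [0.567  0.168  0.0383 0.5666 0.1693 0.0629 0.0773] top [0.5671 0.1746 0.0319 0.5671 0.1747 0.062  0.0635]
```

```bash
python3 -m handwheel '[{"linear":[0,-0.02,0],"dr":[0,0,0],"hand":0},{"linear":[0,-0.02,0],"dr":[0,0,0],"hand":0},{"linear":[0,-0.02,0],"dr":[0,0,0],"hand":0}]' | head -1; python3 -c "
from rig import job_done; print(job_done())"
```

```text
time_s: 44.0
the job is handed in; nothing more can be done
None
```

The consignment is set out on the mat and the job is handed in at about 44 s. The hand-in gives no verdict, so what follows rests on my own checks.

| Piece | Square | Last check |
|---|---|---|
| Bar | front-middle | about 1 mm off in x and 3–4 mm in y, parallel to the rule; measured right after release |
| Truck | back-left, behind the grey tile | within about 1 mm of centre, parallel to the rule; measured right after release |
| Bell | back-right, behind the marker | mouth within about 1 mm of centre (top camera) |
| Jar | back-middle | within about 3 mm of centre, upright; measured before the lid went on |
| Lid | on the jar | about 3 mm off the jar's axis; its blue ring looks round from above, so it is level |

Marker, tile and clip show 0 px shift between the first and last side pictures.

**What went wrong:** The first two grips on the bar closed on air. The finger tips sit about 17 mm behind the reported TCP, which differs from the description. I found this with the camera and a gentle probe downwards, and allowed for it from then on.

**What disagreed:** For the final lid position, the top camera read about 4 mm to the right (−y) of the wrist camera. Even on the top reading, the lid is about 6 mm off the jar's axis, against the 8 mm limit. The wrist reading of the bell's mouth was also about 7 mm off in y, with its outline stretched by perspective; I relied on the top view there.

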